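Pack flanged sleeves from a sloped bin, brims alternating

ROBOT

A 6-joint arm with a two-finger parallel gripper is mounted at the origin on a cart in front of the work surface, level with it; the furniture and walls round the work are solid. World frame = base frame: x ahead of the robot, y to its left, z up, the work surface at z = 0. Lengths are in m, angles in rad, forces in N, time in s.
With the tool pointing down it reaches from about 0.275 to 0.85 m from the base axis. Payload 19 kg.
Tool frame: the origin (TCP) lies midway between the tips of the shut fingers; the grasp point (between the pads) lies 19 mm behind it (arm.grasp_offset is the distance from the TCP to the grasp point, in m); y points along the fingers, z is the direction in which the jaws open and shut, and the axes are right-handed (so a half turn about y gives the same grasp; the last joint's range is limited). The gripper opens to 85 mm and grips with 20 to 120 N. Pads are 22 mm wide; open, the fingers measure 114 mm over their backs; the gripper's body (76 mm by 85 mm) begins 54 mm behind the grasp point. The pads swing forward as they close: fully open they stand 13 mm farther back than shut.
Start: joints at [-0.134, 0.15, 1.437, -0, 1.554, -0.134], TCP at [0.575, -0, 0.198] pointing down, gripper open.
Joint ranges: [-2.8, 2.8], [-0.68, 2.1], [0.12, 2.68], [-1.39, 4.53], [0.16, 2.79], [-2.81, 2.81]. Speed limits (rad/s): [1.89, 1.89, 2.22, 3.01, 3.01, 3.01].

INTERFACE

Orientations are given as a unit quaternion [x, y, z, w].
In Python, from bench import observe, optics, ticket, arm gives the robot as it stands.
- The arm moves only by the tool play_rows, never from a script. Its argument "plan" is a list of rows, each a list of 2 entries, a list of its own where there are three numbers: the shift along the tool's x, y, z in m, then the turn about the tool's y in degrees. In form: [[[tx, ty, tz], turn], ...]. A call has 1 to 12 rows; each row is the pose to reach, as a shift and turn from the pose measured when the call began, along the tool's axes at that moment; what a row does not reach only later rows make up. A row lasts 1/8 s, in which the tool goes at most 62.5 mm and 10.7 degrees, less where a joint would pass 70% of its speed; a pose out of reach is approached as far as the arm can. A call with a gripper value outside its range is refused whole. "jaw" is the finger opening in m, from 0 to 0.0854, set as the call begins (left out, the last holds). The fingers move at their own pace and stop on an object; "force" is the grip in N (left out, the last holds). Time passes only in rows, so rows that repeat a pose let the fingers close. It gives the time, the measured TCP pose, the force and the opening at its end, in the units of the state.
- observe(): the state, without advancing time (a new reading comes with each control period).
- optics.snapshot(name): name is "scene" or "side" or "wrist"; returns a dict with "frame" (400x640x3 uint8, red, green, blue), "K" (3x3 intrinsics, pixels), "k1" (the pictures are not rectified: a ray, as slopes to the right and down, at radius r is drawn at 1 + k1 r^2 times it, then the intrinsics apply), "R" (3x3) and "t" (3): a world point X has camera coordinates R X + t. Camera axes: x right, y down, z forward; pixel columns grow to the right and rows downward; lengths in m; the calibration is good to about 2 mm. A picture is of the moment at which its call begins. There is no depth.
- ticket.close_job(): hands the job in, once; it reports no verdict.
The state is a dict: "clock": time; "joint_pos": joint angles; "dq": joint speeds; "effort": joint torques, N m; "tool_pos": TCP position; "tcp_rot": TCP orientation; "wrist_force": force on the tool from outside, world axes, zero at the start; "moment": the same for the moment, N m; "width": finger opening in m.
Only numpy, scipy, OpenCV 4.12 (cv2) and the standard library are available. Lean on these libraries where they do the work, as an engineer would, in place of code of your own. Each camera call takes 0.05 s, during which the arm holds its last target.

TASK

Pick the three flanged sleeves out of the sloped bin and stand them, set down gently and not dropped, in one row in the aluminium tray with their brims alternately down, up, down: the brim-up sleeve goes in the middle, and each sleeve keeps the end up that it has in the bin. Then push the black follower plate up so that the row is packed tight, with no gaps, between it and the tray's fixed end stop. Leave the beaker and the bottle where they stand.

Things in the scene. Friction and masses are not known exactly. Their poses are not given: they have to be found in the camera images.
- bin: grey sloped bin, three open compartments side by side, on a wire stand, fixed. Origin on the worktop under its middle; x points from its low front to its high back, y across the compartments, z up. The non-slip rubber-lined floor rises 30 degrees towards +x from x = -75, z = 22 mm and is 135 mm long. Each compartment holds a sleeve standing square on the floor, leaning 30 degrees to the front.
- bin_floor (a point): on the bin's sloped floor, in the middle of the middle compartment, 67 mm up the slope from the front lip. Compartments are 100 mm wide and 104 mm apart along the bin's y; measured square to the floor the dividers, sides and back are 18 mm high, the front lip 22 mm.
- sleeve_a: white plastic flanged sleeve, hat-shaped: body 44 mm in diameter, brim 64 mm in diameter and 8 mm thick at one end, 52 mm tall in all, a 31 mm bore in its upper end, about 110 g; in any of the bin's compartments. This one stands brim down. Origin at the centre of its underside (the brim's face), z along its axis, up towards the free end of the body.
- sleeve_b: white plastic flanged sleeve, hat-shaped: body 44 mm in diameter, brim 64 mm in diameter and 8 mm thick at one end, 52 mm tall in all, a 31 mm bore in its upper end, about 110 g; in any of the bin's compartments. This one stands brim down, just like sleeve_a. Origin at the centre of its underside (the brim's face), z along its axis, up.
- sleeve_c: white plastic flanged sleeve, hat-shaped: body 44 mm in diameter, brim 64 mm in diameter and 8 mm thick at one end, 52 mm tall in all, a 31 mm bore in its upper end, about 110 g; in any of the bin's compartments. This one stands on its body's end, brim up (brim 44 to 52 mm above the origin). Origin at the centre of its underside (the body's end), z along its axis, up to the brim.
- tray: straight aluminium packing tray, a channel 290 mm long and 92 mm wide, fixed. Origin on the worktop; x along the channel towards the fixed end stop, z up. Floor 6 mm above the worktop; 76 mm between side rails that reach z = 16 mm; open end at x = -178 mm. Packed tight, the sleeves' axes stand at x = 68, 14 and -40 mm and the follower's face at -72 mm.
- stop_face (a point): middle of the inner face of the tray's end stop, at tray x = +100 mm, 28 mm above the worktop; the stop is 10 mm thick and reaches z = 52 mm.
- follower (a joint): travel (m) of the black follower plate along the tray: 0 is fully open (front face at tray x = -112 mm), growing towards the stop; 0.040 when the row is tight. Slides with about 2 N of friction and stays where left; at the start between 0 and 0.012. When the row is tight the resistance rises sharply; a push of 8 to 15 N is plenty
- follower_face (a point): middle of the follower's front face, 29 mm above the worktop. Plate 10 mm thick, 70 mm wide, top at z = 51 mm. Behind it a foot (top at z = 11 mm) reaches 30 mm behind the front face, with two ribs, 5 mm thick, up to z = 28 mm, 30 mm either side of the middle; between them the back is free to push on.
- beaker: clear beaker, 68 mm in diameter, 87 mm high; origin at the centre of its underside. Leave it alone.
- dye_bottle: small brown bottle with a white cap, 46 mm in diameter, 95 mm high; origin at the centre of its underside. Leave it alone.
Mind the look-alikes: they are no part of the job. Leave any green, orange or turquoise look-alike of the sleeve_b alone.

How it is judged:
At the end, for the whole second after the job is handed in: Sleeves upright on the tray floor (tilt under 0.06 rad, within 9 mm of the middle line), at rest, at most 3 mm (brim-down at the stop), 4.5 mm (brim-up, middle) and 6.5 mm (other brim-down) short of their tight places; follower at 32 mm or more (tight is 40) (x of sleeve_c in the frame of tray between 0.0095 and 0.017 m and y of sleeve_c in the frame of tray between -0.009 and 0.009 m and z of sleeve_c in the frame of tray between 0.003 and 0.009 m and angle between sleeve_c's own z axis and vertical below 0.06 rad and linear speed of sleeve_c below 0.01 m/s and value of joint follower above 0.032 m and ((x of sleeve_a in the frame of tray between 0.065 and 0.071 m and y of sleeve_a in the frame of tray between -0.009 and 0.009 m and z of sleeve_a in the frame of tray between 0.003 and 0.009 m and angle between each of sleeve_a, sleeve_b's own z axis and vertical below 0.06 rad and linear speed of each of sleeve_a, sleeve_b below 0.01 m/s and x of sleeve_b in the frame of tray between -0.0465 and -0.035 m and y of sleeve_b in the frame of tray between -0.009 and 0.009 m and z of sleeve_b in the frame of tray between 0.003 and 0.009 m) or (x of sleeve_b in the frame of tray between 0.065 and 0.071 m and y of sleeve_b in the frame of tray between -0.009 and 0.009 m and z of sleeve_b in the frame of tray between 0.003 and 0.009 m and angle between each of sleeve_b, sleeve_a's own z axis and vertical below 0.06 rad and linear speed of each of sleeve_b, sleeve_a below 0.01 m/s and x of sleeve_a in the frame of tray between -0.0465 and -0.035 m and y of sleeve_a in the frame of tray between -0.009 and 0.009 m and z of sleeve_a in the frame of tray between 0.003 and 0.009 m))); the robot touches nothing.
It fails at once if the beaker is shifted more than 20 mm (distance of beaker from where it was at the start of the episode above 0.02 m).
It fails at once if the dye bottle is shifted more than 20 mm (distance of dye_bottle from where it was at the start of the episode above 0.02 m).
It fails at once if sleeve a falls freely, as if dropped from more than about 2 cm (contact force between sleeve_a and the fingers below 0.1 N and linear speed of sleeve_a above 0.65 m/s).
It fails at once if sleeve b falls freely, as if dropped from more than about 2 cm (contact force between sleeve_b and the fingers below 0.1 N and linear speed of sleeve_b above 0.65 m/s).
It fails at once if sleeve c falls freely, as if dropped from more than about 2 cm (contact force between sleeve_c and the fingers below 0.1 N and linear speed of sleeve_c above 0.65 m/s).
It also fails if it takes over 72 s, if anything falls off the work surface, if the arm or the gripper's body presses on something with over 40 N, if the wrist force passes 120 N, or if a joint passes its speed limit or range.

## Working session

There is one attempt and no reset: what is moved stays moved. The work goes in short steps, Python scripts to look and compute and a tool call to move; the robot and the scene stay as the last step left them, time stands still between calls to the robot, and variables do not carry over. Pictures are saved under pics/ and viewed, and the job is handed in when it is done.

Besides the shell and the picture viewer there is one more tool, called by a JSON object that holds its "op" and its "data", one argument or row to a line. play_rows: Moves the arm, as the interface text tells. Its arguments: {"type":"object","properties":{"plan":{"type":"array"},"jaw":{"type":"number"},"force":{"type":"number"}},"required":["plan"]}

```bash
ls; mkdir -p pics
python3 - <<'E'
from bench import observe, optics, ticket, arm
import cv2
print(observe()); print([a for a in dir(arm) if a[0]!='_'])
for n in("scene","side","wrist"):
    s=optics.snapshot(n); cv2.imwrite(f"pics/{n}0.png",s["frame"][:,:,::-1]); print(n,s["K"],s["k1"],s["R"],s["t"])
E
```

```text
pics
{'clock': 0.0, 'joint_pos': array([-1.33999309e-01,  1.50967229e-01,  1.43799247e+00, -1.65934148e-05,
        1.55380992e+00, -1.33997850e-01]), 'dq': array([-9.34845698e-05,  1.78592394e-03, -3.10195899e-05,  4.93898066e-04,
       -9.08353884e-04, -4.53966619e-04]), 'effort': array([ 9.08163997e-05, -7.13061190e+01, -5.70858908e+01, -1.86872212e-04,
        9.14935896e-03,  2.21375326e-04]), 'tool_pos': array([5.74723633e-01, 1.19028227e-05, 1.97705372e-01]), 'tcp_rot': array([-0.50025658,  0.50032756, -0.49967285,  0.49974266]), 'wrist_force': array([ 1.43092581, -0.18750701, -0.51660032]), 'moment': array([ 0.07802883, -0.01579882, -0.01993806]), 'width': 0.08541737433020435}
['Unreachable', 'grasp_offset']
scene [[408.44300989   0.         318.61031383]
 [  0.         408.44300989 201.42753559]
 [  0.           0.           1.        ]] -0.006673212764596275 [[ 0.85774136 -0.5139104   0.01326106]
 [-0.30816448 -0.5346464  -0.78688492]
 [ 0.41147832  0.67085716 -0.61695727]] [-0.4682545   0.18312274  1.22502583]
side [[412.75499134   0.         321.49190449]
 [  0.         412.75499134 197.51968227]
 [  0.           0.           1.        ]] -0.0978489065821598 [[-0.91558457 -0.40209198 -0.0051893 ]
 [-0.14410684  0.34013178 -0.92927046]
 [ 0.37541724 -0.85007789 -0.36936361]] [0.44806506 0.13138667 1.27559753]
wrist [[302.70878533   0.         313.33733978]
 [  0.         302.70878533 202.50436715]
 [  0.           0.           1.        ]] -0.05524501009634444 [[ 9.99998230e-01 -1.62330390e-03 -9.51332627e-04]
 [-1.27493918e-03 -9.56453300e-01  2.91882612e-01]
 [-1.38371941e-03 -2.91880882e-01 -9.56453677e-01]] [-0.57551259 -0.03730581  0.37865909]
```

View pics/scene0.png

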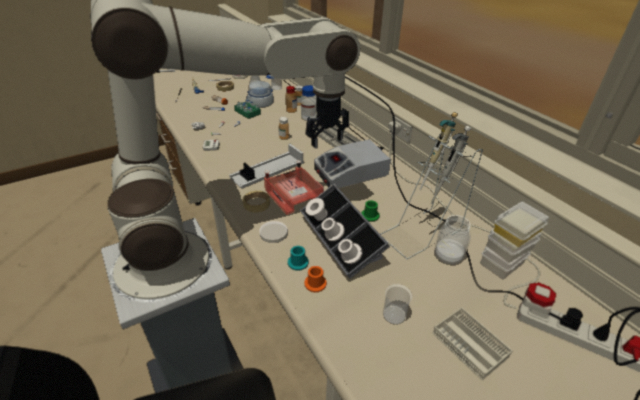

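View pics/side0.png

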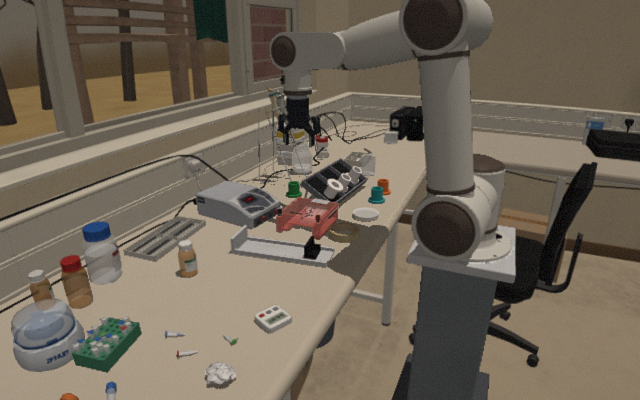

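View pics/wrist0.png

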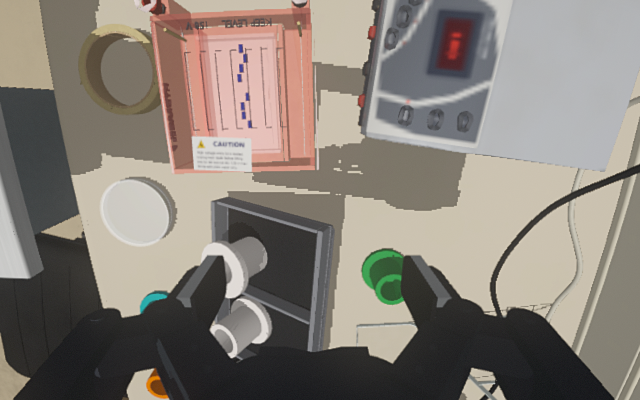

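```bash
cat > h.py <<'E'
import numpy as np, cv2
from scipy.spatial.transform import Rotation as Ro
from scipy.optimize import least_squares
def proj(s,X):
    X=np.atleast_2d(X); c=X@np.array(s["R"]).T+np.array(s["t"]); a=c[:,:2]/c[:,2:]
    a=a*(1+s["k1"]*(a**2).sum(1,keepdims=True)); K=np.array(s["K"]); return a*[K[0,0],K[1,1]]+[K[0,2],K[1,2]]
def ray(s,uv):
    K=np.array(s["K"]); p=(np.array(uv,float)-[K[0,2],K[1,2]])/[K[0,0],K[1,1]]; a=p.copy()
    for _ in range(20): a=p/(1+s["k1"]*(a**2).sum())
    R=np.array(s["R"]); d=R.T@np.r_[a,1]; return -R.T@np.array(s["t"]),d
def onz(s,uv,z):
    o,d=ray(s,uv); return o+d*(z-o[2])/d[2]
def crop(s,x0,y0,w,h,f,name):
    im=cv2.resize(s["frame"][y0:y0+h,x0:x0+w,::-1],None,fx=f,fy=f,interpolation=cv2.INTER_CUBIC)
    for i in range(0,w,20): cv2.putText(im,str(x0+i),(i*f,8),0,.3,(0,0,255),1); cv2.line(im,(i*f,0),(i*f,4),(0,0,255),1)
    for i in range(0,h,20): cv2.putText(im,str(y0+i),(0,i*f+4),0,.3,(0,0,255),1); cv2.line(im,(0,i*f),(4,i*f),(0,0,255),1)
    cv2.imwrite(name,im)
E
python3 - <<'E'
from bench import observe, optics
from h import *
print(Ro.from_quat(observe()['tcp_rot']).as_matrix().round(3))
s=optics.snapshot("scene"); crop(s,220,140,180,140,4,"pics/sc_a.png")
s=optics.snapshot("side"); crop(s,220,150,180,130,4,"pics/si_a.png")
E
```

```text
[[-0.    -0.001  1.   ]
 [-1.     0.    -0.   ]
 [-0.    -1.    -0.001]]
```

View pics/sc_a.png

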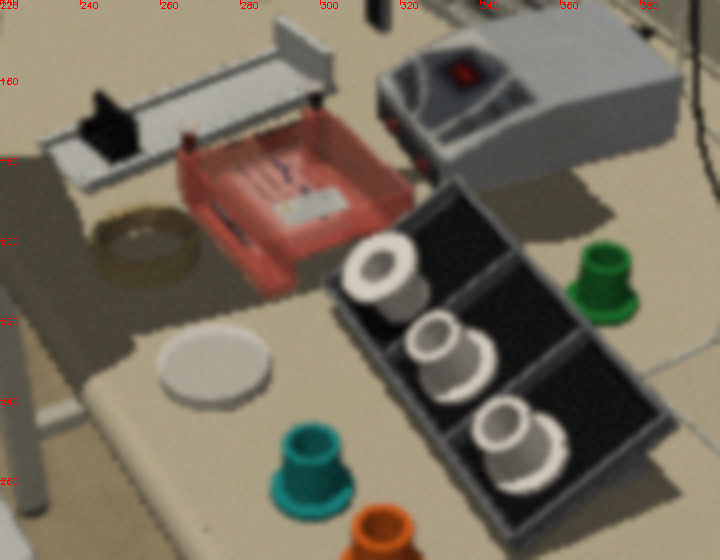

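View pics/si_a.png

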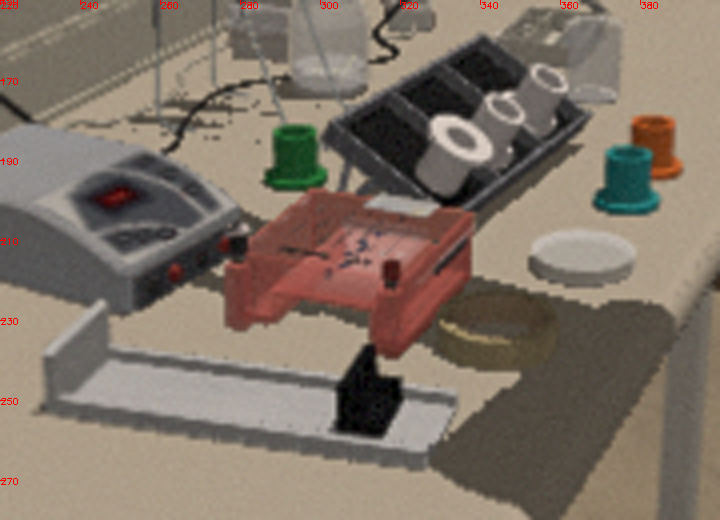

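```bash
cat > fit.py <<'E'
from bench import optics
from h import *
S={n:optics.snapshot(n) for n in("scene","side")}
bF=(-89.5,39);bB=(36.4,107)
bp={"scene":[((bF[0],158,bF[1]),(301.8,210)),((bB[0],158,bB[1]),(333.8,185)),((bB[0],-158,bB[1]),(389.5,245)),((bF[0],-158,bF[1]),(348.8,276))],
"side":[((bF[0],158,bF[1]),(335,203)),((bB[0],158,bB[1]),(301.8,182)),((bB[0],-158,bB[1]),(340.8,159.5)),((bF[0],-158,bF[1]),(367.5,178.8))]}
tp={"scene":[((105,46,52),(289.5,144)),((100,-46,52),(303,153)),((-178,46,8),(230.5,176.3)),((-178,-46,0),(240.5,187.5))],
"side":[((-178,-46,16),(333.8,248.8)),((-178,46,0),(326,266)),((110,46,0),(230,252.5)),((105,46,52),(231,236)),((105,-46,52),(246,226))]}
def fit(P,x0):
    def f(p):
        r=[]
        c,s=np.cos(p[2]),np.sin(p[2]); M=np.array([[c,-s,0],[s,c,0],[0,0,1]])
        for n in P:
            X=np.array([a for a,_ in P[n]])/1e3@M.T+[p[0],p[1],0]
            r.append((proj(S[n],X)-[b for _,b in P[n]]).ravel())
        return np.concatenate(r)
    q=least_squares(f,x0,loss='soft_l1'); print(q.x.round(4)); print(f(q.x).round(1)); return q.x
if __name__=="__main__":
    fit(bp,[.5,-.1,0]); fit(tp,[.5,.3,0])
E
python3 fit.py
```

```text
[ 0.5332 -0.2004 -0.0707]
[-0.7  0.9  1.1 -0.2 -0.6 -1.  -0.1 -0.6 -0.6 -0.6  1.5 -3.  -0.2 -2.3
  0.2 -2.1]
[0.5202 0.2965 0.117 ]
[ 0.4 -0.3 -1.1  0.5 -0.9 -0.6  1.1  1.2  0.1 -1.9 -1.1  1.5  1.2  0.1
  0.1  1.1 -0.5 -2. ]
```

{"op": "play_rows", "data": {
  "plan": [
    [[0.04, -0.08, 0], -10],
    [[0.08, -0.08, 0], -20],
    [[0.12, -0.08, 0], -30],
    [[0.16, -0.08, 0], -40],
    [[0.2, -0.08, -0.01], -50],
    [[0.2, -0.08, -0.01], -60],
    [[0.2, -0.08, -0.01], -70],
    [[0.2, -0.08, -0.01], -80],
    [[0.2, -0.08, -0.01], -86],
    [[0.2, -0.08, -0.01], -86]
  ],
  "jaw": 0.08
}}

```text
clock: 1.6
tool_pos: [0.5649, -0.2, 0.2781]
tcp_rot: [-0.707, 0.025, -0.025, 0.707]
wrist_force: [-0.0, 0.3, -0.3]
width: 0.08
```

Run:
```python
from bench import observe, optics
from h import *
print(observe()['joint_pos'].round(2))
s=optics.snapshot("wrist"); cv2.imwrite("pics/w1.png",s["frame"][:,:,::-1])
s=optics.snapshot("side"); crop(s,200,210,150,70,5,"pics/si_b.png")
```

```text
[-0.47  0.19  1.23 -0.    1.72 -1.97]
```

View pics/w1.png

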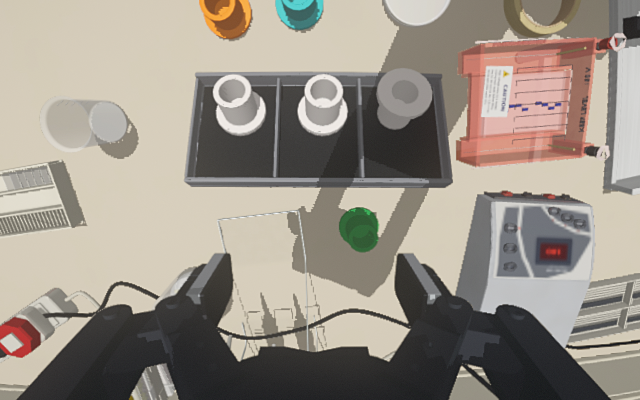

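Run:
```python
from bench import observe, optics
from h import *
print(Ro.from_quat(observe()['tcp_rot']).as_matrix().round(3))
s=optics.snapshot("wrist"); crop(s,180,60,280,135,3,"pics/w1c.png");
```

```text
[[ 0.997 -0.     0.072]
 [-0.072  0.     0.997]
 [-0.    -1.     0.   ]]
```

View pics/w1c.png

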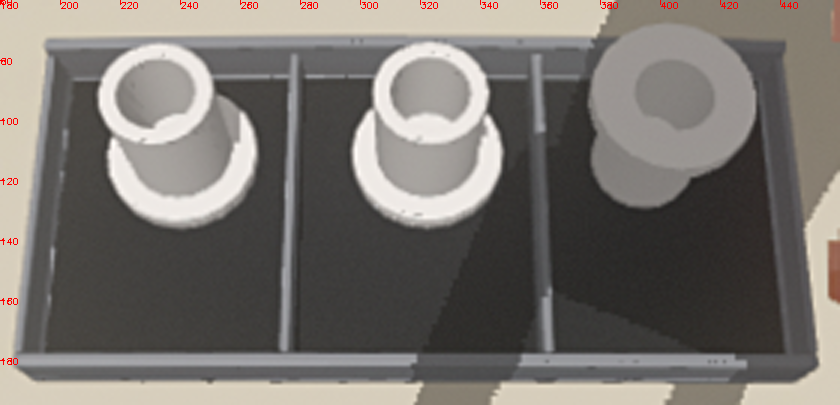

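View pics/si_b.png

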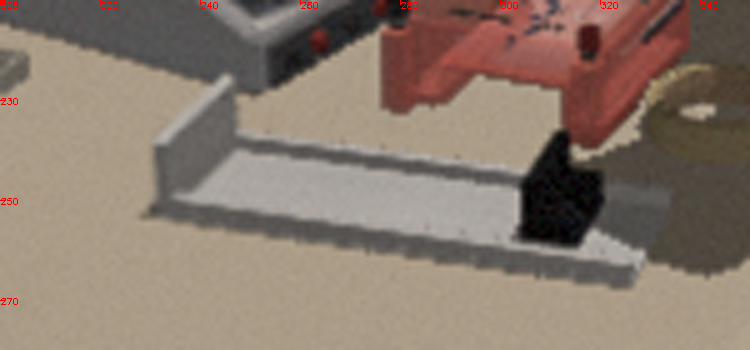

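```bash
cat > fit2.py <<'E'
from fit import *
S["wrist"]=optics.snapshot("wrist")
bp["wrist"]=[((bF[0],158,bF[1]),(441.7,73.5)),((bF[0],-158,bF[1]),(195,73.7)),((bB[0],-158,bB[1]),(185.7,180.7)),((bB[0],158,bB[1]),(452.7,181))]
b=fit(bp,[.53,-.2,-.07]); bw=fit({"wrist":bp["wrist"]},b)
S["wrist"]=S["wrist"]
u=np.array([.866,0,.5]); n=np.array([-.5,0,.866])
for nm,bb in(("all",b),("wrist",bw)):
  c,s_=np.cos(bb[2]),np.sin(bb[2]); M=np.array([[c,-s_,0],[s_,c,0],[0,0,1]])
  W=lambda p:M@p+[bb[0],bb[1],0]
  for uv in((232,91.3),(323.7,91),(404,92.5)):
    g=lambda q:(proj(S["wrist"],W(np.array([-.075,0,.022])+u*q[0]+n*.052+[0,q[1],0]))-uv).ravel()
    q=least_squares(g,[.06,0]).x; base=np.array([-.075,0,.022])+u*q[0]+[0,q[1],0]
    print(nm,"s,y",q.round(4),"base",W(base).round(4),"top",W(base+n*.052).round(4))
E
python3 fit2.py
```

```text
[ 0.5343 -0.192  -0.0714]
[-1.6 -0.6  0.1 -1.6 -2.2 -2.9 -1.5 -2.7 -1.8  0.1  0.1 -2.4 -1.1 -1.8
 -0.7 -1.5 -1.  -0.   0.3 -0.  -0.7  0.2 -0.4 -0.5]
[ 0.5345 -0.1914 -0.0723]
[-0.5  0.2  0.9 -0.1 -0.3  0.2  0.  -0.3]
all s,y [ 0.0425 -0.0993] base [ 0.4892 -0.2883  0.0433] top [ 0.4633 -0.2865  0.0883]
all s,y [0.0429 0.0056] base [ 0.497  -0.1837  0.0435] top [ 0.4711 -0.1819  0.0885]
all s,y [0.0443 0.0975] base [ 0.5048 -0.0921  0.0441] top [ 0.4788 -0.0903  0.0892]
wrist s,y [ 0.0425 -0.1   ] base [ 0.4892 -0.2883  0.0433] top [ 0.4633 -0.2865  0.0883]
wrist s,y [0.0428 0.0049] base [ 0.497  -0.1837  0.0434] top [ 0.4711 -0.1819  0.0884]
wrist s,y [0.0441 0.0968] base [ 0.5047 -0.0921  0.0441] top [ 0.4788 -0.0903  0.0891]
```

{"op": "play_rows", "data": {
  "plan": [
    [[-0.04, 0.04, 0.005], 0],
    [[-0.087, 0.08, 0.011], 0],
    [[-0.087, 0.12, 0.011], 0],
    [[-0.087, 0.15, 0.011], 0],
    [[-0.087, 0.15, 0.011], 0]
  ],
  "jaw": 0.062
}}

```text
clock: 2.52
tool_pos: [0.4779, -0.1824, 0.1267]
tcp_rot: [-0.706, 0.026, -0.024, 0.707]
wrist_force: [-0.1, 0.3, 2.2]
width: 0.0618
```

Run:
```python
from bench import observe, optics
from h import *
o=observe(); print(o['tool_pos'],o['width'])
s=optics.snapshot("wrist"); cv2.imwrite("pics/w2.png",s["frame"][:,:,::-1])
```

```text
[ 0.47794575 -0.18235141  0.12671712] 0.061818950616054996
```

View pics/w2.png

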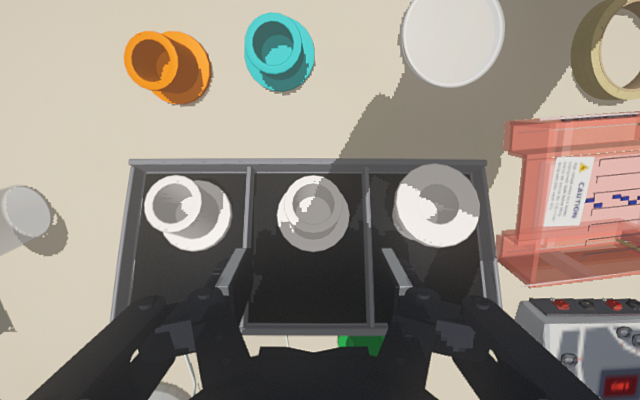

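{"op": "play_rows", "data": {
  "plan": [
    [[0, 0.03, 0], 0],
    [[0, 0.055, 0], 0],
    [[0, 0.073, 0], 0],
    [[0, 0.073, 0], 0],
    [[0, 0.073, 0], 0]
  ]
}}

```text
clock: 3.2
tool_pos: [0.4795, -0.1832, 0.057]
tcp_rot: [0.707, -0.025, 0.025, -0.706]
wrist_force: [0.7, -0.2, 0.3]
width: 0.0622
```

Run:
```python
from bench import observe, optics
from h import *
o=observe(); print(o['tool_pos'],o['width'],o['wrist_force'])
s=optics.snapshot("wrist"); cv2.imwrite("pics/w3.png",s["frame"][:,:,::-1])
s=optics.snapshot("scene"); crop(s,280,160,140,130,5,"pics/sc3.png")
```

```text
[ 0.47951945 -0.18321232  0.05703678] 0.06217027789487299 [ 0.70275127 -0.16715587  0.30027943]
```

View pics/w3.png

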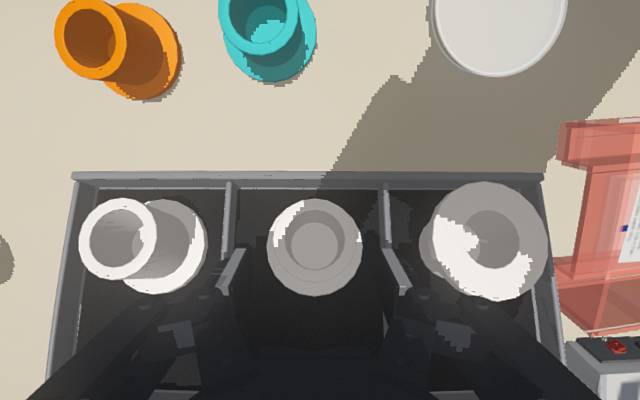

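View pics/sc3.png

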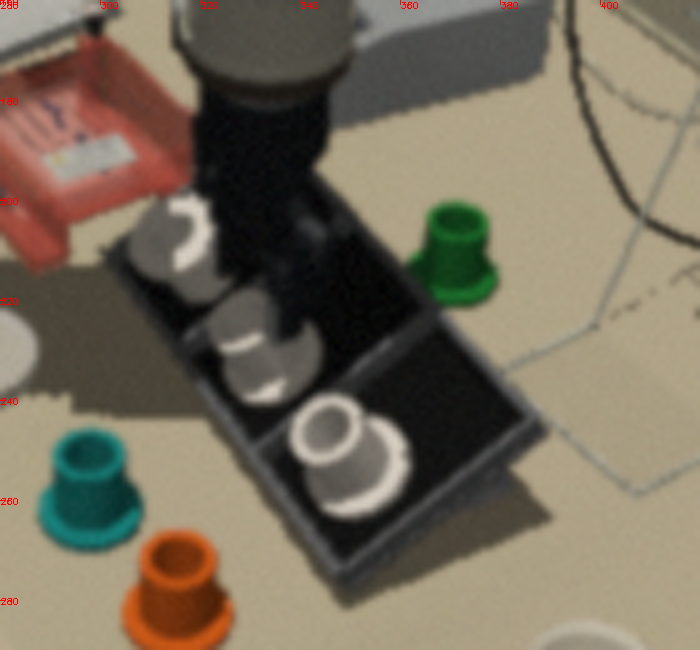

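Run:
```python
from bench import observe, optics
from h import *
s=optics.snapshot("wrist"); crop(s,200,160,240,150,3,"pics/w3c.png")
M=Ro.from_quat(observe()['tcp_rot']).as_matrix(); p=observe()['tool_pos']
for h in(0,.004,.019,.03):
  for x in (-.011,.011): print(h,x,proj(s,[p+M@np.array([x,-h,z]) for z in(-.031,.031)]).round(0).tolist())
print("top/base",proj(s,[[.4711,-.1819,.0884],[.497,-.1837,.0434]]).round(1))
```

```text
0 -0.011 [[264.0, 216.0], [365.0, 216.0]]
0 0.011 [[266.0, 249.0], [363.0, 249.0]]
0.004 -0.011 [[263.0, 219.0], [366.0, 218.0]]
0.004 0.011 [[265.0, 252.0], [364.0, 252.0]]
0.019 -0.011 [[259.0, 228.0], [370.0, 228.0]]
0.019 0.011 [[261.0, 263.0], [368.0, 263.0]]
0.03 -0.011 [[255.0, 236.0], [374.0, 236.0]]
0.03 0.011 [[257.0, 273.0], [372.0, 273.0]]
top/base [[315.7 242.2]
 [315.3 249.5]]
```

View pics/w3c.png

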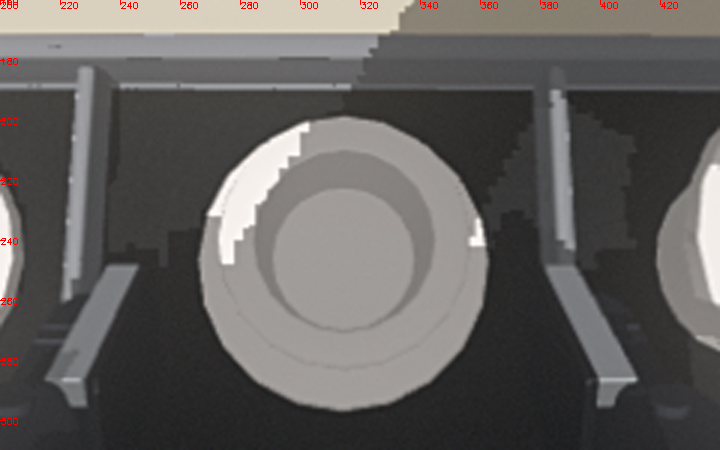

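Run:
```python
from bench import observe, optics
from h import *
M=Ro.from_quat(observe()['tcp_rot']).as_matrix(); p=observe()['tool_pos']
for n,c in(("scene",(290,170,90,90)),("side",(290,130,100,80))):
  s=optics.snapshot(n); f=7; crop(s,*c,f,"pics/t.png"); im=cv2.imread("pics/t.png")
  for h,col in((0,(0,0,255)),(.019,(0,255,0)),(.05,(255,0,0))):
    for x in(-.011,.011):
      for z in(-.031,.031):
        q=(proj(s,p+M@np.array([x,-h,z]))[0]-c[:2])*f+f/2; cv2.circle(im,(int(q[0]),int(q[1])),3,col if z>0 else tuple(int(v*.6) for v in col),-1)
  cv2.imwrite(f"pics/ov_{n}.png",im)
```

```text
(no output)
```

View pics/ov_scene.png

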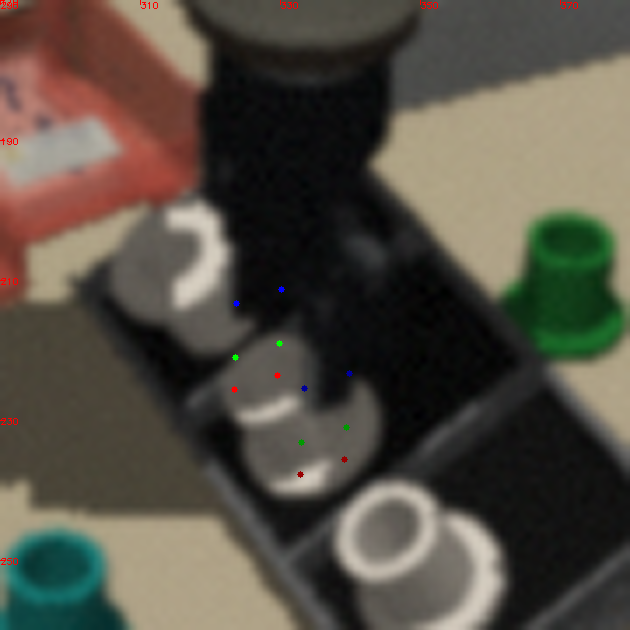

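View pics/ov_side.png

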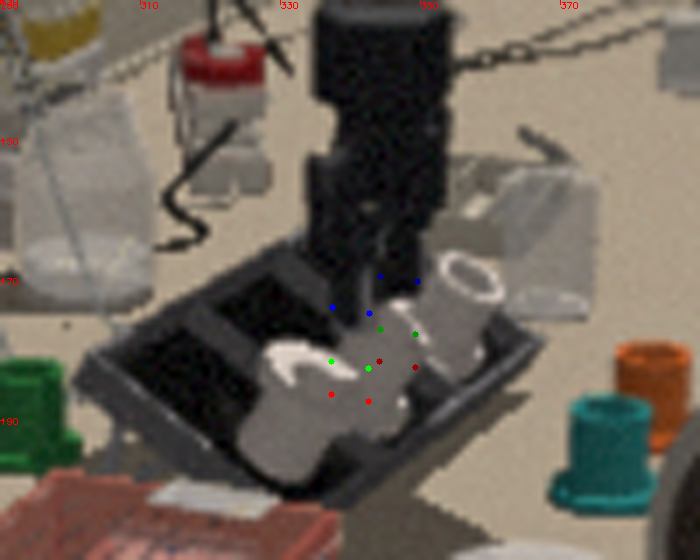

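{"op": "play_rows", "data": {
  "plan": [
    [[0, -0.05, 0], 0],
    [[0, -0.07, 0], 0],
    [[0, -0.07, 0], 0],
    [[0, -0.07, 0], 0],
    [[0, -0.07, 0], 0],
    [[0, -0.07, 0], 0]
  ],
  "jaw": 0.005,
  "force": 20
}}

```text
clock: 4.2
tool_pos: [0.4788, -0.1828, 0.1254]
tcp_rot: [-0.706, 0.026, -0.025, 0.707]
wrist_force: [0.2, -0.1, -0.6]
width: 0.0046
```

```bash
cat > ov.py <<'E'
from bench import observe, optics
from h import *
import sys
M=Ro.from_quat(observe()['tcp_rot']).as_matrix(); o=observe(); p=o['tool_pos']; w=o['width']/2; print(p,o['width'])
for n,f in(("scene",7),("side",7),("wrist",3)):
  s=optics.snapshot(n); q=proj(s,p)[0]; hw=45 if n!="wrist" else 110
  c=(max(0,min(640-2*hw,int(q[0])-hw)),max(0,min(400-2*hw,int(q[1])-hw-(10 if n!="wrist" else 0))),2*hw,2*hw); f=630//(2*hw); crop(s,*c,f,"pics/t.png"); im=cv2.imread("pics/t.png")
  for h,col in((0,(0,0,255)),(.019,(0,255,0)),(.05,(255,0,0))):
    for x in(-.011,.011):
      for z in(-w,w):
        q=(proj(s,p+M@np.array([x,-h,z]))[0]-c[:2])*f+f/2; cv2.circle(im,(int(q[0]),int(q[1])),3,col if z>0 else tuple(int(v*.6) for v in col),-1)
  cv2.imwrite(f"pics/{sys.argv[1]}_{n}.png",im)
E
python3 ov.py o1
```

```text
[ 0.47875902 -0.1828021   0.1253916 ] 0.004609337974724167
```

View pics/o1_scene.png

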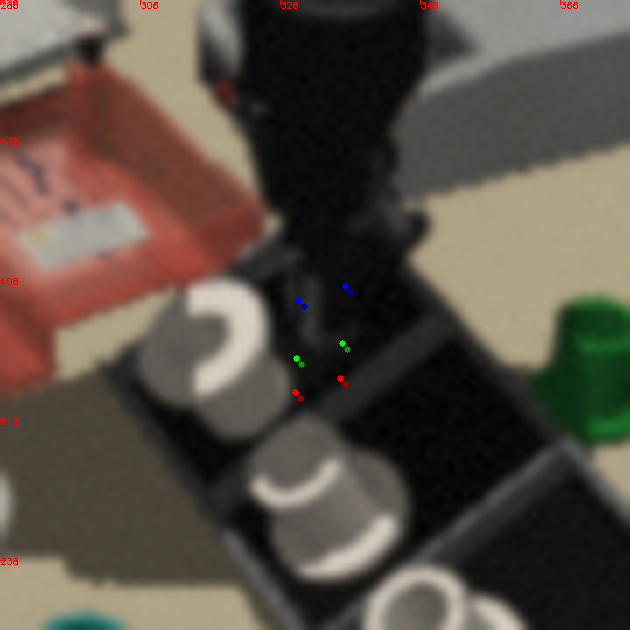

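View pics/o1_side.png

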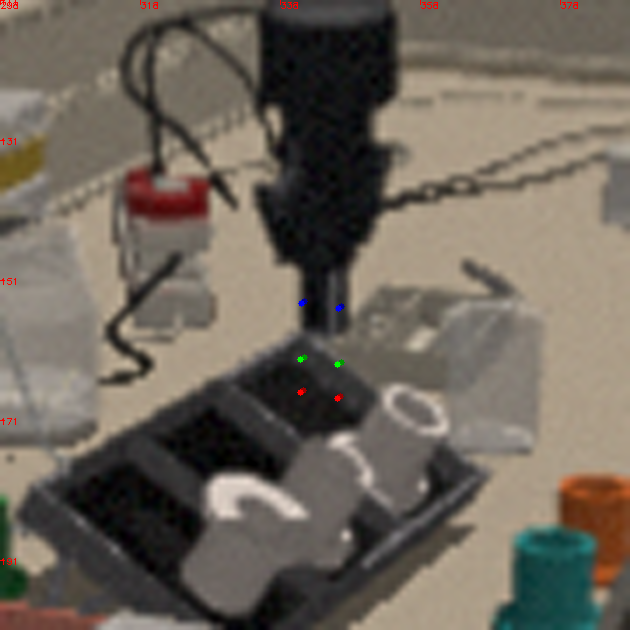

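View pics/o1_wrist.png

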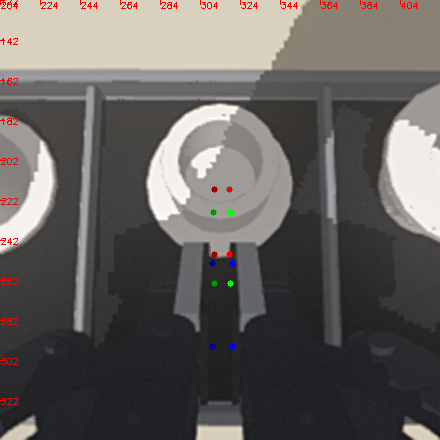

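{"op": "play_rows", "data": {
  "plan": [
    [[0, 0.0, 0], 0],
    [[0, 0.0, 0], 0],
    [[0, 0.04, 0], 0],
    [[0, 0.068, 0], 0],
    [[0, 0.07, 0], 0],
    [[0, 0.07, 0], 0]
  ],
  "jaw": 0.062
}}

```text
clock: 5.1
tool_pos: [0.4793, -0.1831, 0.0568]
tcp_rot: [0.707, -0.025, 0.025, -0.707]
wrist_force: [-0.2, -0.5, 0.0]
width: 0.062
```

{"op": "play_rows", "data": {
  "plan": [
    [[0, 0.0, 0], 0],
    [[0, 0.0, 0], 0],
    [[0, 0.0, 0], 0],
    [[0, 0.0, 0], 0]
  ],
  "jaw": 0.034,
  "force": 25
}}

```text
clock: 5.6
tool_pos: [0.4799, -0.1832, 0.0577]
tcp_rot: [0.707, -0.025, 0.026, -0.706]
wrist_force: [-0.3, 2.1, 6.4]
width: 0.0342
```

```bash
python3 ov.py o2
```

```text
[ 0.47989816 -0.18320207  0.05774973] 0.0341649462877681
```

View pics/o2_side.png

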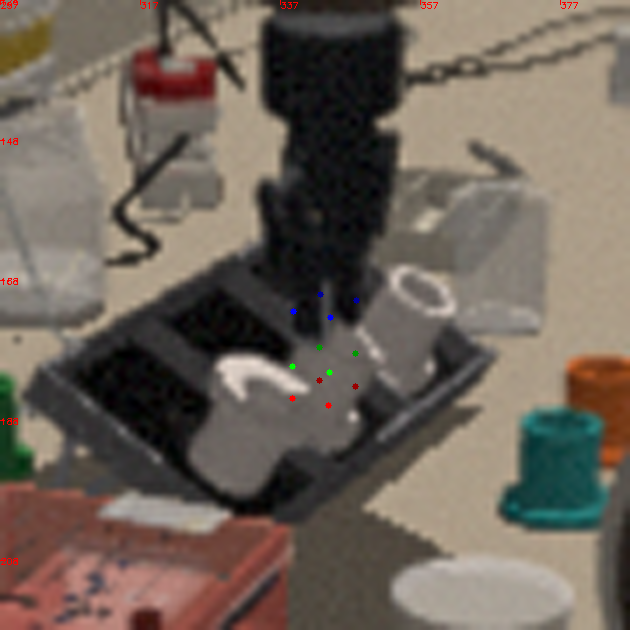

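View pics/o2_wrist.png

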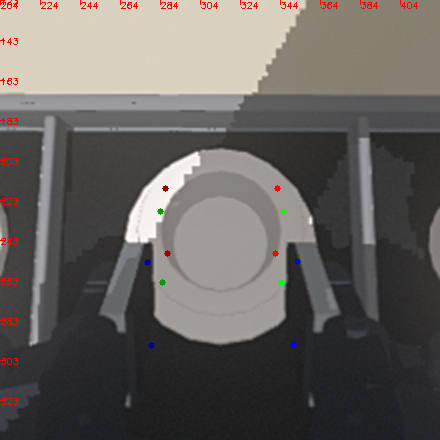

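{"op": "play_rows", "data": {
  "plan": [
    [[0, 0.0, 0], 0],
    [[0, 0.0, 0], 0],
    [[0, 0.0, 0], 0],
    [[0, 0.015, 0], 0],
    [[0, 0.03, 0], 0],
    [[0, 0.04, 0], 0],
    [[0, 0.04, 0], 0]
  ],
  "jaw": 0.062
}}

```text
clock: 6.62
tool_pos: [0.4794, -0.183, 0.0166]
tcp_rot: [-0.707, 0.025, -0.025, 0.707]
wrist_force: [0.1, 0.6, -0.0]
width: 0.0622
```

```bash
python3 ov.py o3
```

```text
[ 0.47943828 -0.18296825  0.01663989] 0.06222258289213579
```

View pics/o3_side.png

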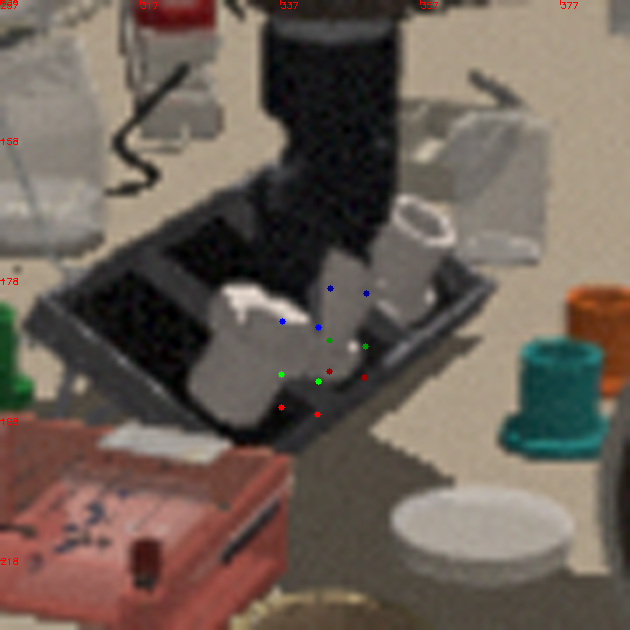

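View pics/o3_wrist.png

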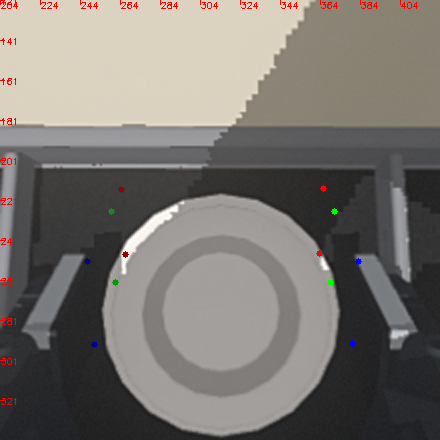

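{"op": "play_rows", "data": {
  "plan": [
    [[0, 0.0, 0], 0],
    [[0, 0.0, 0], 0],
    [[0, 0.0, 0], 0],
    [[0, 0.0, 0], 0]
  ],
  "jaw": 0.03,
  "force": 25
}}

```text
clock: 7.28
tool_pos: [0.4805, -0.1835, 0.0187]
tcp_rot: [0.707, -0.024, 0.026, -0.706]
wrist_force: [-1.0, 0.1, 5.5]
width: 0.0436
```

{"op": "play_rows", "data": {
  "plan": [
    [[0, -0.02, 0], 0],
    [[0, -0.06, 0], 0],
    [[0, -0.11, 0], 0],
    [[0.01, -0.16, 0.04], 0],
    [[0.02, -0.2, 0.09], -2],
    [[0.03, -0.23, 0.14], -4],
    [[0.04, -0.23, 0.2], -6],
    [[0.05, -0.23, 0.26], -8],
    [[0.06, -0.23, 0.32], -10],
    [[0.065, -0.23, 0.38], -10.8],
    [[0.065, -0.23, 0.44], -10.8],
    [[0.065, -0.23, 0.486], -10.8]
  ]
}}

```text
clock: 8.78
tool_pos: [0.5789, 0.2994, 0.2479]
tcp_rot: [0.706, 0.043, -0.041, -0.705]
wrist_force: [1.2, -1.1, -1.6]
width: 0.0434
```

Run:
```python
from bench import observe, optics
from h import *
o=observe(); print(o['tool_pos'],o['width'],o['joint_pos'].round(2),o['dq'].round(2), o['wrist_force'])
s=optics.snapshot("wrist"); cv2.imwrite("pics/w5.png",s["frame"][:,:,::-1])
o=observe(); print(o['tool_pos'],o['dq'].round(2))
s=optics.snapshot("side"); cv2.imwrite("pics/si5.png",s["frame"][:,:,::-1])
```

```text
[0.57893938 0.2994139  0.24791834] 0.04341034919591073 [ 0.36  0.3   1.15 -0.    1.68 -1.33] [ 0.52  0.39 -0.49 -0.01  0.1   0.52] [ 1.24824073 -1.09914259 -1.60357055]
[0.57853875 0.30375298 0.24729875] [-0.06 -0.04  0.06 -0.   -0.01 -0.09]
```

View pics/w5.png

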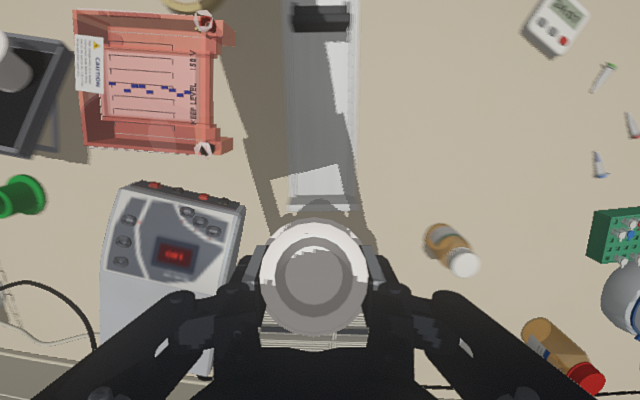

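View pics/si5.png

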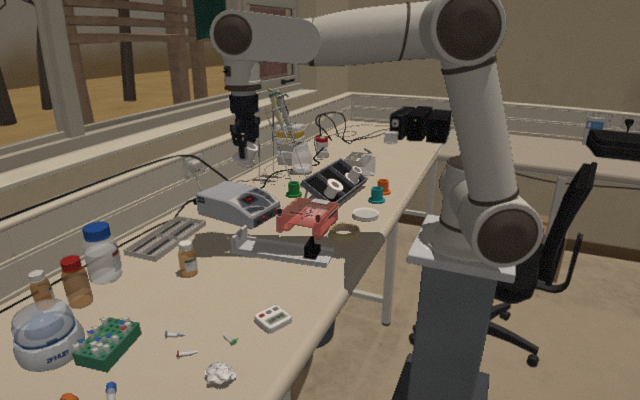

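Run:
```python
from bench import observe, optics
from h import *
s=optics.snapshot("wrist"); crop(s,240,0,160,240,3,"pics/w5c.png"); print(observe()['tool_pos'])
np.save("w5.npy",s,allow_pickle=True)
```

```text
[0.57879645 0.29894318 0.24738975]
```

View pics/w5c.png

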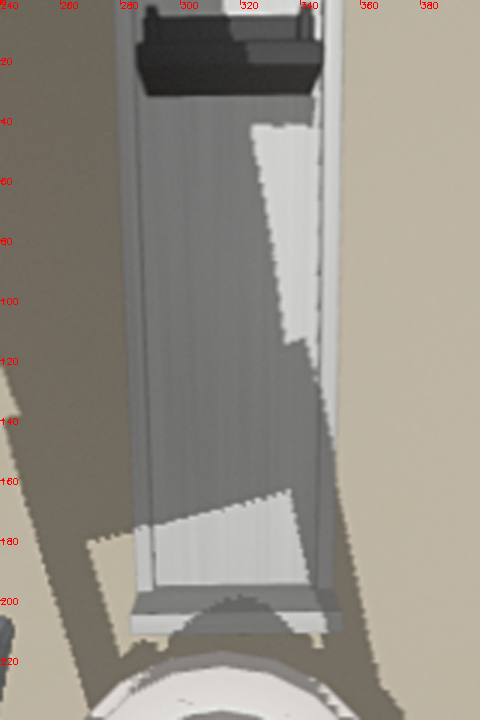

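```bash
cat > fit3.py <<'E'
from h import *
s=np.load("w5.npy",allow_pickle=True).item()
P=[((100,-46,52),(283.7,204.3)),((100,46,52),(354,204)),((110,-46,52),(283.7,210.7)),((110,46,52),(354,210.2)),((100,-38,6),(291.7,195.2))]
L=[(-46,16,(279.7,33.3)),(-46,16,(281.7,100)),(46,16,(354.3,33.3)),(46,16,(353.5,100)),(46,16,(352,140))]
F=[((0,-35,51),(285,13.8)),((0,35,51),(347.3,13.5)),((0,-35,7),(288.7,32)),((0,35,7),(343.3,31.5))]
def T(p,X):
    c,q=np.cos(p[2]),np.sin(p[2]); return np.array([[c,-q,0],[q,c,0],[0,0,1]])@(np.array(X)/1e3)+[p[0],p[1],0]
def f(p):
    r=[]
    for X,uv in P: r+=list(proj(s,T(p,X))[0]-uv)
    for y,z,uv in L:
        a=onz(s,uv,z/1e3); c,q=np.cos(p[2]),np.sin(p[2]); d=a-[p[0],p[1],0]; r.append((-q*d[0]+c*d[1]-y/1e3)*700)
    for X,uv in F: r+=list(proj(s,T(p,np.array(X)+[p[3]*1e3,0,0]))[0]-uv)
    return np.array(r)
q=least_squares(f,[.52,.2965,.117,-.11],x_scale=.01); print(q.x.round(4)); print(f(q.x).round(1))
for x in(68,14,-40): print(x,T(q.x,(x,0,0)).round(4))
E
python3 fit3.py
```

```text
[ 0.5201  0.2984  0.1351 -0.1144]
[-0.9  0.   0.7 -0.8 -0.5  1.   0.5  0.5 -0.1 -0.6  1.   0.4  0.1  0.3
 -0.4 -0.2  4.   1.1  3.3 -0.7 -3.9  1.2 -4.3]
68 [0.5875 0.3076 0.    ]
14 [0.534  0.3003 0.    ]
-40 [0.4805 0.2931 0.    ]
```

```bash
cat > go.py <<'E'
import sys
from bench import observe
from h import *
TR=(.5201,.2984,.1351); BN=(.5345,-.1914,-.0723)
def goto(name,lx,ly,z):
    F=TR if name=="t" else BN
    c,s=np.cos(F[2]),np.sin(F[2]); X=np.array([F[0]+c*lx-s*ly,F[1]+s*lx+c*ly,z])
    o=observe(); M=Ro.from_quat(o['tcp_rot']).as_matrix(); d=M.T@(X-o['tool_pos']); hd=np.arctan2(M[1,0],M[0,0])
    t=-np.degrees(F[2]-hd); print("target",X.round(4),"shift",d.round(4),"turn",round(t,2),"now local",(np.array([[c,s],[-s,c]])@(o['tool_pos'][:2]-F[:2])).round(4),o['tool_pos'][2].round(4),o['wrist_force'].round(1))
    return
goto(sys.argv[1],*map(float,sys.argv[2:5]))
E
python3 go.py t .04 0 .03; python3 go.py t .04 0 0
```

```text
target [0.5597 0.3038 0.03  ] shift [-0.0187  0.2173  0.0075] turn -0.86 now local [ 0.0582 -0.0074] 0.2474 [-0.2 -0.2 -0.8]
target [0.5597 0.3038 0.    ] shift [-0.0188  0.2473  0.0076] turn -0.86 now local [ 0.0582 -0.0074] 0.2474 [-0.2 -0.2 -0.8]
```

{"op": "play_rows", "data": {
  "plan": [
    [[-0.019, 0.05, 0.008], -1],
    [[-0.019, 0.1, 0.008], -1],
    [[-0.019, 0.15, 0.008], -1],
    [[-0.019, 0.19, 0.008], -1],
    [[-0.019, 0.21, 0.008], -1],
    [[-0.019, 0.215, 0.008], -1]
  ]
}}

```text
clock: 9.68
tool_pos: [0.5594, 0.3036, 0.0321]
tcp_rot: [0.706, 0.049, -0.048, -0.705]
wrist_force: [-0.5, -0.7, -1.1]
width: 0.0433
```

```bash
python3 go.py t .04 0 0
python3 - <<'E'
from bench import observe, optics
from h import *
s=optics.snapshot("wrist"); cv2.imwrite("pics/w6.png",s["frame"][:,:,::-1])
s=optics.snapshot("side"); crop(s,200,190,150,80,5,"pics/si6.png")
E
```

```text
target [0.5597 0.3038 0.    ] shift [0.0003 0.0321 0.0002] turn 0.1 now local [ 0.0397 -0.0001] 0.0321 [-0.5 -0.7 -1.1]
```

View pics/w6.png

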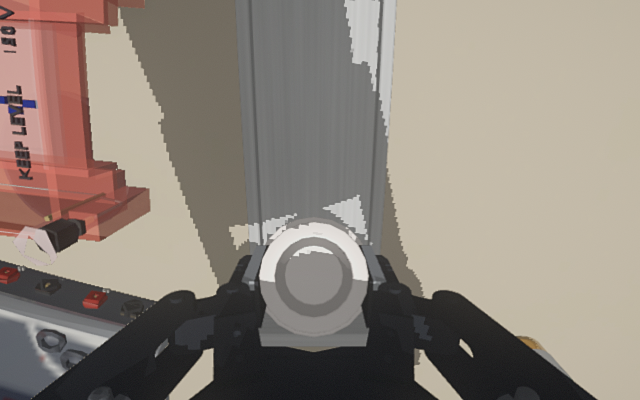

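View pics/si6.png

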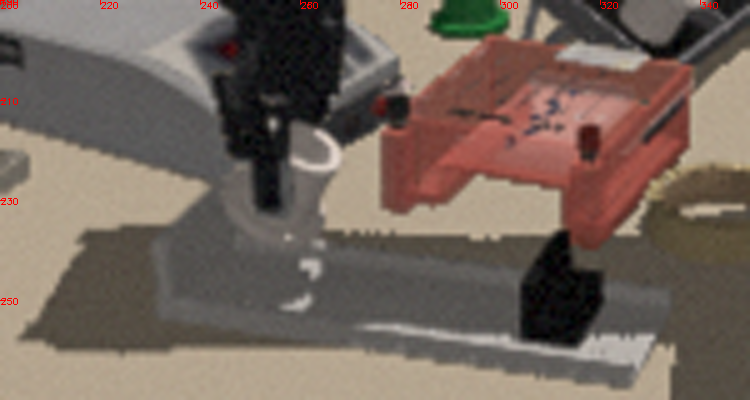

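{"op": "play_rows", "data": {
  "plan": [
    [[0, 0.015, 0], 0],
    [[0, 0.028, 0], 0],
    [[0, 0.033, 0], 0],
    [[0, 0.036, 0], 0],
    [[0, 0.036, 0], 0]
  ]
}}

```text
clock: 10.4
tool_pos: [0.5601, 0.3042, -0.0026]
tcp_rot: [0.706, 0.049, -0.047, -0.705]
wrist_force: [0.3, 0.5, -0.1]
width: 0.0436
```

{"op": "play_rows", "data": {
  "plan": [
    [[0, 0.002, 0], 0],
    [[0.004, 0.0035, 0], 0],
    [[0.0075, 0.005, 0], 0],
    [[0.011, 0.007, 0], 0],
    [[0.0145, 0.009, 0], 0],
    [[0.0145, 0.009, 0], 0]
  ]
}}

```text
clock: 11.15
tool_pos: [0.5749, 0.3063, -0.0109]
tcp_rot: [0.706, 0.05, -0.047, -0.705]
wrist_force: [-1.6, 0.3, 4.9]
width: 0.0435
```

```bash
python3 go.py t .068 0 -.015
python3 - <<'E'
from bench import observe, optics
from h import *
s=optics.snapshot("wrist"); cv2.imwrite("pics/w7.png",s["frame"][:,:,::-1])
s=optics.snapshot("side"); crop(s,200,190,150,80,5,"pics/si7.png")
E
```

```text
target [ 0.5875  0.3076 -0.015 ] shift [ 0.0126  0.0042 -0.0005] turn 0.12 now local [0.0554 0.0005] -0.0109 [-1.6  0.3  4.9]
```

View pics/si7.png

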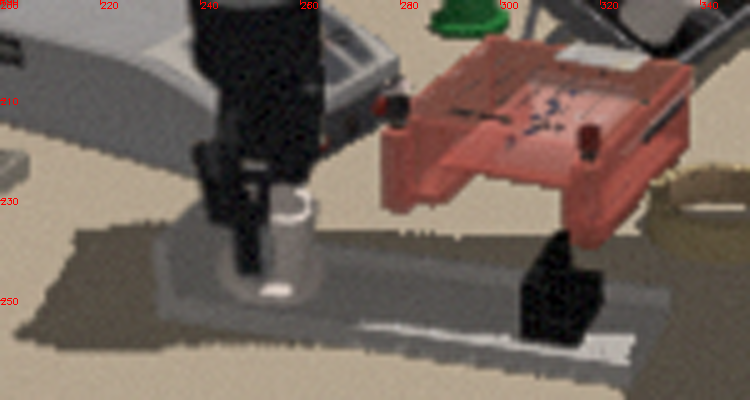

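{"op": "play_rows", "data": {
  "plan": [
    [[0.003, 0.002, 0], 0],
    [[0.006, 0.004, 0], 0],
    [[0.008, 0.0055, 0], 0],
    [[0.008, 0.0055, 0], 0]
  ]
}}

```text
clock: 11.75
tool_pos: [0.5829, 0.3076, -0.0161]
tcp_rot: [0.706, 0.05, -0.047, -0.705]
wrist_force: [-1.0, 1.5, 3.8]
width: 0.0435
```

```bash
python3 go.py t .068 0 -.015; python3 ov.py o8
```

```text
target [ 0.5875  0.3076 -0.015 ] shift [ 0.0045 -0.0011 -0.0006] turn 0.12 now local [0.0635 0.0006] -0.0161 [-1.   1.5  3.8]
[ 0.58294698  0.30756735 -0.01608676] 0.043495571823705004
```

View pics/o8_side.png

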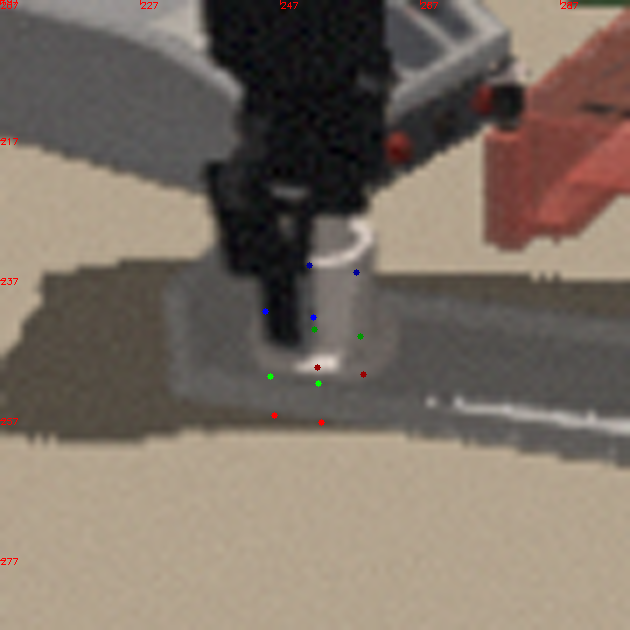

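View pics/o8_wrist.png

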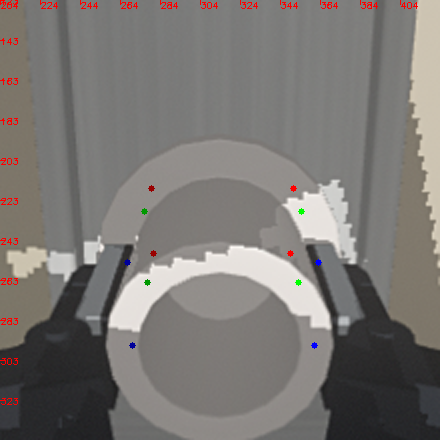

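View pics/o8_scene.png

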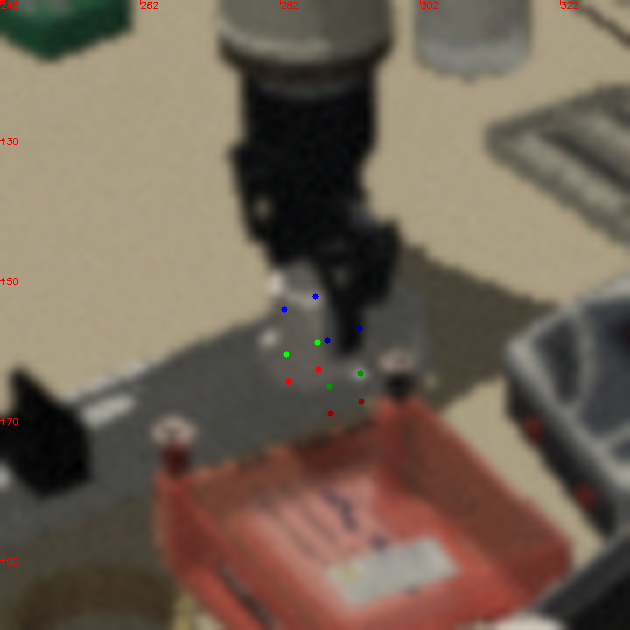

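{"op": "play_rows", "data": {
  "plan": [
    [[0.001, 0.0015, 0], 0],
    [[0.0025, 0.0015, 0], 0],
    [[0.004, 0.001, 0], 0],
    [[0.0055, 0.001, 0], 0],
    [[0.006, 0.001, 0], 0]
  ]
}}

```text
clock: 12.52
tool_pos: [0.589, 0.3083, -0.0172]
tcp_rot: [0.706, 0.05, -0.047, -0.705]
wrist_force: [0.4, -1.0, 0.6]
width: 0.0438
```

```bash
cat > chk.py <<'E'
import sys
from go import *
from bench import optics
s=optics.snapshot("wrist"); f=3
c=[int(v) for v in sys.argv[6:10]] if len(sys.argv)>6 else [200,130,240,200]
kind=sys.argv[5][0]; nm=sys.argv[5]
crop(s,*c,f,"pics/t.png"); im=cv2.imread("pics/t.png")
cc,ss=np.cos(TR[2]),np.sin(TR[2]); a=np.linspace(0,2*np.pi,40)
def ring(r,z,col,lx,ly):
    X=np.array([[lx+r*np.cos(t),ly+r*np.sin(t),z] for t in a]); W=np.c_[TR[0]+cc*X[:,0]-ss*X[:,1],TR[1]+ss*X[:,0]+cc*X[:,1],X[:,2]]
    q=((proj(s,W)-c[:2])*f+f/2).astype(int); cv2.polylines(im,[q.reshape(-1,1,2)],True,col,1)
lx=float(sys.argv[2]);ly=float(sys.argv[3])
if kind=="d": ring(.032,.014,(0,0,255),lx,ly); ring(.022,.058,(0,255,0),lx,ly); ring(.0155,.058,(255,0,0),lx,ly)
else: ring(.032,.058,(0,255,0),lx,ly); ring(.032,.050,(0,0,255),lx,ly); ring(.0155,.058,(255,0,0),lx,ly)
cv2.imwrite(f"pics/{nm}.png",im)
E
python3 chk.py t .068 0 -.016 d1
```

```text
target [ 0.5875  0.3076 -0.016 ] shift [-0.0016 -0.0012 -0.0006] turn 0.12 now local [0.0696 0.0006] -0.0172 [ 0.4 -1.   0.6]
```

View pics/d1.png

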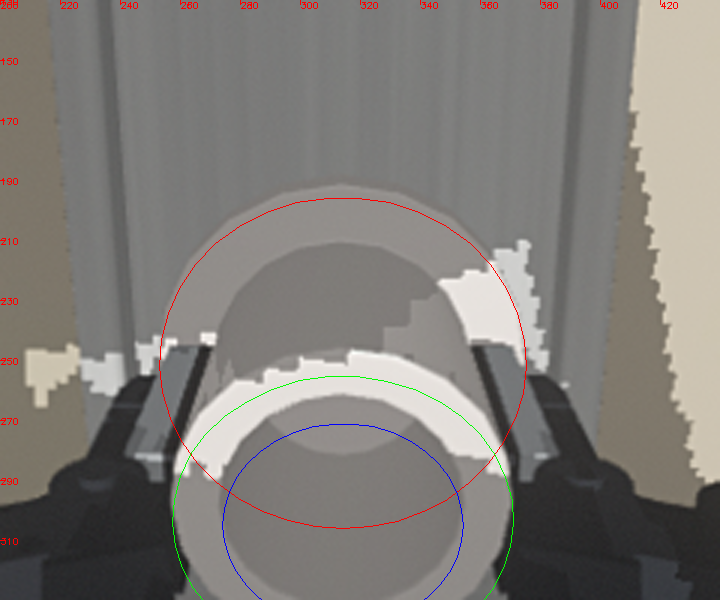

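{"op": "play_rows", "data": {
  "plan": [
    [[0.001, 0.002, 0], 0],
    [[0.002, 0.003, 0], 0],
    [[0.003, 0.003, 0], 0],
    [[0.004, 0.003, 0], 0],
    [[0.004, 0.003, 0], 0]
  ]
}}

```text
clock: 13.2
tool_pos: [0.5926, 0.3091, -0.0188]
tcp_rot: [0.706, 0.05, -0.047, -0.705]
wrist_force: [-12.2, -2.4, 21.5]
width: 0.0436
```

```bash
python3 chk.py t .068 0 -.016 d2
```

```text
target [ 0.5875  0.3076 -0.016 ] shift [-0.0053 -0.0028 -0.0008] turn 0.13 now local [0.0733 0.0008] -0.0188 [-12.2  -2.4  21.5]
```

View pics/d2.png

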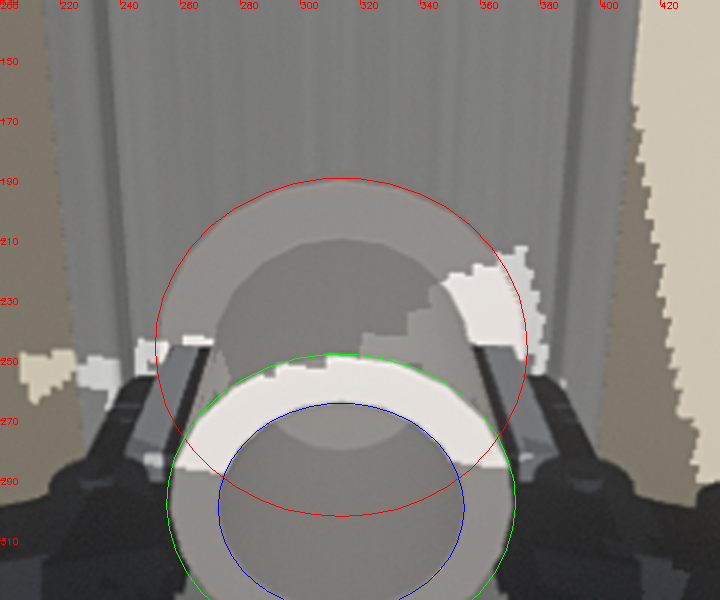

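{"op": "play_rows", "data": {
  "plan": [
    [[-0.0005, -0.0003, 0], 0],
    [[-0.0005, -0.0003, 0], 0]
  ]
}}

```text
clock: 13.5
tool_pos: [0.5921, 0.3091, -0.0186]
tcp_rot: [0.706, 0.05, -0.047, -0.705]
wrist_force: [0.5, -0.5, -0.5]
width: 0.0433
```

{"op": "play_rows", "data": {
  "plan": [
    [[0, 0, 0], 0],
    [[0, 0, 0], 0],
    [[0, 0, 0], 0],
    [[0, -0.02, 0], 0],
    [[0, -0.06, 0], 0],
    [[0, -0.12, 0], 0],
    [[0, -0.14, 0], 0],
    [[0, -0.14, 0], 0]
  ],
  "jaw": 0.064
}}

```text
clock: 14.5
tool_pos: [0.5922, 0.3094, 0.124]
tcp_rot: [-0.705, -0.051, 0.046, 0.706]
wrist_force: [-0.1, 0.1, 0.7]
width: 0.0639
```

```bash
python3 chk.py t .068 0 -.016 d3 200 60 240 200; python3 go.py b 0 .0968 .2
```

```text
target [ 0.5875  0.3076 -0.016 ] shift [-0.006   0.14   -0.0011] turn 0.14 now local [0.073  0.0012] 0.124 [-0.1  0.1  0.7]
target [ 0.5415 -0.0949  0.2   ] shift [-0.1046 -0.0782 -0.3934] turn 12.02 now local [0.0208 0.5033] 0.122 [ 0.6  0.  -0.8]
```

View pics/d3.png

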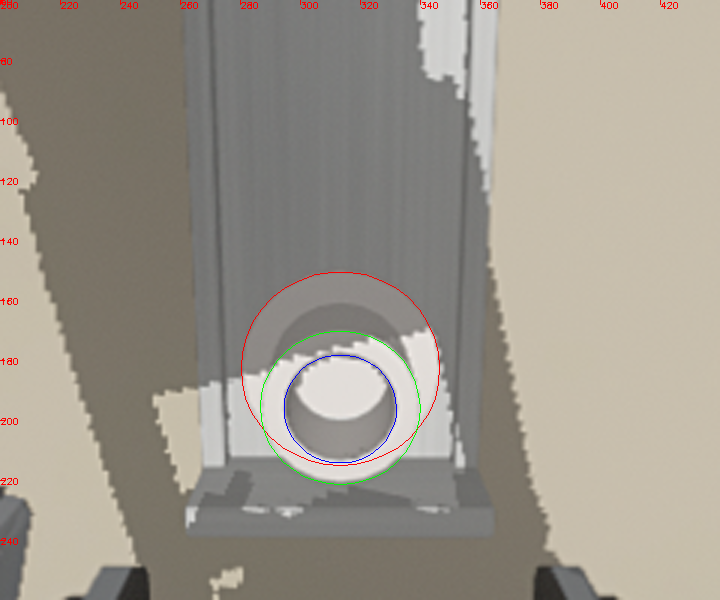

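```bash
python3 go.py b -.0608 .0968 .1
```

```text
target [ 0.4809 -0.0905  0.1   ] shift [-0.1646  0.0215 -0.3806] turn 12.02 now local [0.0208 0.5033] 0.122 [ 0.6  0.  -0.8]
```

{"op": "play_rows", "data": {
  "plan": [
    [[-0.02, -0.03, -0.05], 2],
    [[-0.05, -0.04, -0.1], 4],
    [[-0.08, -0.04, -0.15], 6],
    [[-0.11, -0.04, -0.2], 8],
    [[-0.14, -0.04, -0.26], 10],
    [[-0.16, -0.03, -0.32], 12],
    [[-0.165, -0.01, -0.36], 12],
    [[-0.165, 0.01, -0.381], 12],
    [[-0.165, 0.021, -0.381], 12],
    [[-0.165, 0.021, -0.381], 12]
  ],
  "jaw": 0.08
}}

```text
clock: 15.8
tool_pos: [0.4797, -0.0901, 0.0994]
tcp_rot: [-0.706, 0.024, -0.026, 0.707]
wrist_force: [0.1, 0.5, 0.7]
width: 0.08
```

```bash
python3 go.py b -.0608 .0968 .0245;  python3 - <<'E'
from bench import observe, optics
from h import *
s=optics.snapshot("wrist"); cv2.imwrite("pics/w9.png",s["frame"][:,:,::-1])
# predicted rings of c
BN=(.5345,-.1914,-.0723); c,q=np.cos(BN[2]),np.sin(BN[2]); M=np.array([[c,-q,0],[q,c,0],[0,0,1]])
u=np.array([.866,0,.5]);n=np.array([-.5,0,.866]);v=np.array([0,1,0]); im=s["frame"][:,:,::-1].copy(); im=cv2.resize(im[100:360,220:480],None,fx=3,fy=3)[:600]
a=np.linspace(0,6.28,50)
for r,h,col in((.032,.052,(0,255,0)),(.0155,.052,(255,0,0))):
  X=np.array([M@(np.array([-.075,.0968,.022])+u*.0441+n*h+r*(u*np.cos(t)+v*np.sin(t)))+[BN[0],BN[1],0] for t in a])
  p=((proj(s,X)-[220,100])*3+1).astype(int); cv2.polylines(im,[p.reshape(-1,1,2)],True,col,1)
cv2.imwrite("pics/w9c.png",im)
E
```

```text
target [ 0.4809 -0.0905  0.0245] shift [ 0.0009  0.0749 -0.0004] turn 0.03 now local [-0.0619  0.0971] 0.0994 [0.1 0.5 0.7]
```

View pics/w9c.png

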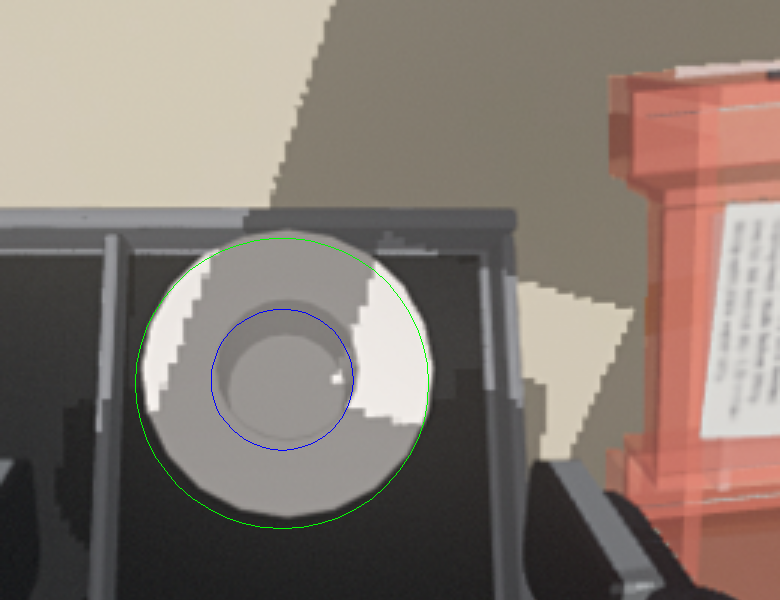

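{"op": "play_rows", "data": {
  "plan": [
    [[-0.001, 0.03, 0.001], 0],
    [[-0.001, 0.055, 0.001], 0],
    [[-0.001, 0.07, 0.001], 0],
    [[-0.001, 0.075, 0.001], 0],
    [[-0.001, 0.075, 0.001], 0]
  ]
}}

```text
clock: 16.48
tool_pos: [0.4799, -0.0888, 0.0257]
tcp_rot: [-0.706, 0.023, -0.027, 0.707]
wrist_force: [0.9, -0.1, 1.0]
width: 0.0799
```

```bash
python3 ov.py o10
```

```text
[ 0.47989983 -0.08877855  0.02570945] 0.0799436130542097
```

View pics/o10_side.png

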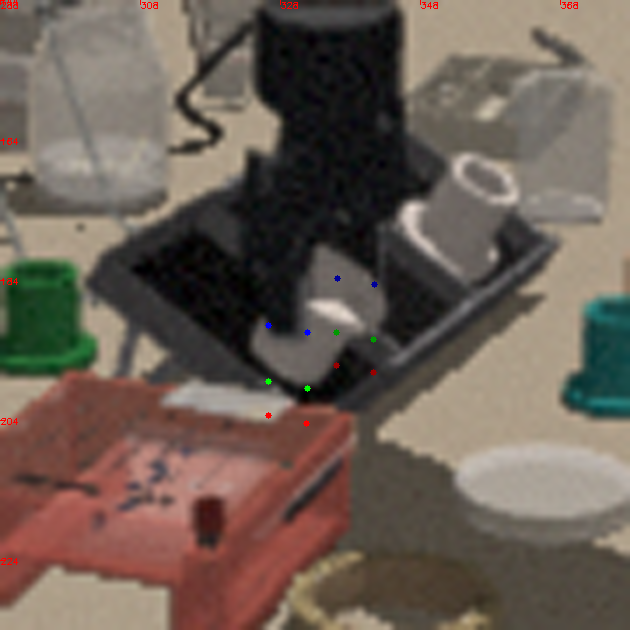

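View pics/o10_wrist.png

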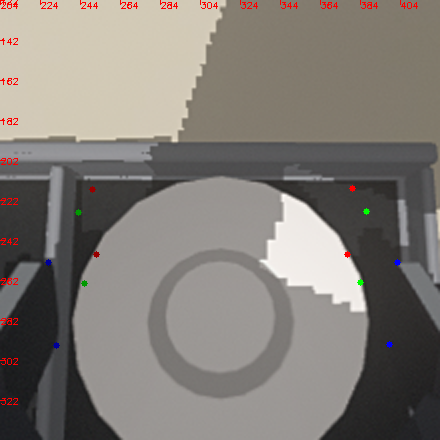

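{"op": "play_rows", "data": {
  "plan": [
    [[0, 0.0, 0], 0],
    [[0, 0.0, 0], 0],
    [[0, 0.0, 0], 0],
    [[0, 0, 0], 0]
  ],
  "jaw": 0.05,
  "force": 30
}}

```text
clock: 17.12
tool_pos: [0.4803, -0.0892, 0.0267]
tcp_rot: [0.707, -0.023, 0.027, -0.707]
wrist_force: [-2.6, 0.5, 6.1]
width: 0.0625
```

```bash
python3 go.py t -.03 0 .1; python3 go.py t -.03 0 .02
```

```text
target [0.4904 0.2944 0.1   ] shift [-0.0168 -0.0734  0.3833] turn -11.83 now local [-0.0917 -0.3787] 0.0267 [-2.6  0.5  6.1]
target [0.4904 0.2944 0.02  ] shift [-0.0173  0.0066  0.3833] turn -11.83 now local [-0.0917 -0.3787] 0.0267 [-2.6  0.5  6.1]
```

```bash
python3 go.py t -.022 0 .03
```

```text
target [0.4983 0.2954 0.03  ] shift [-0.0094 -0.0033  0.3849] turn -11.83 now local [-0.0917 -0.3787] 0.0267 [-2.6  0.5  6.1]
```

{"op": "play_rows", "data": {
  "plan": [
    [[0, -0.02, 0], 0],
    [[0, -0.06, 0], 0],
    [[0, -0.11, 0], 0.0],
    [[0, -0.13, 0.04], -2],
    [[0, -0.13, 0.09], -4],
    [[0, -0.13, 0.14], -6],
    [[0, -0.13, 0.2], -8],
    [[-0.003, -0.13, 0.26], -10],
    [[-0.006, -0.13, 0.31], -11.8],
    [[-0.009, -0.12, 0.36], -11.8],
    [[-0.009, -0.1, 0.383], -11.8],
    [[-0.009, -0.08, 0.383], -11.8]
  ]
}}

```text
clock: 18.62
tool_pos: [0.4978, 0.2952, 0.106]
tcp_rot: [0.706, 0.05, -0.046, -0.705]
wrist_force: [-0.0, -0.5, -1.2]
width: 0.0626
```

```bash
python3 go.py t -.022 0 .015
python3 - <<'E'
from bench import observe, optics
from h import *
s=optics.snapshot("wrist"); cv2.imwrite("pics/w11.png",s["frame"][:,:,::-1])
s=optics.snapshot("side"); crop(s,200,180,150,90,5,"pics/si11.png")
E
```

```text
target [0.4983 0.2954 0.015 ] shift [-0.      0.091   0.0002] turn 0.1 now local [-0.0225 -0.0002] 0.106 [-0.  -0.5 -1.2]
```

View pics/w11.png

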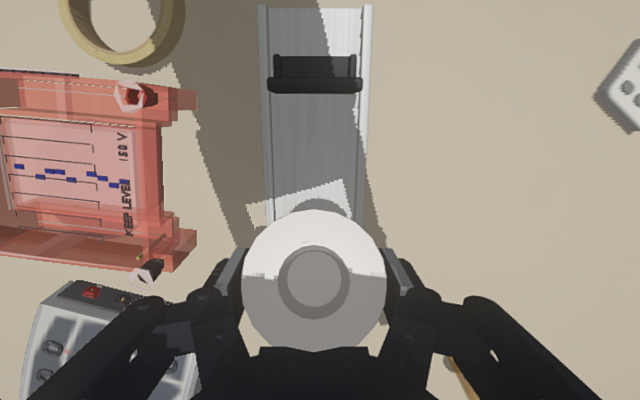

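View pics/si11.png

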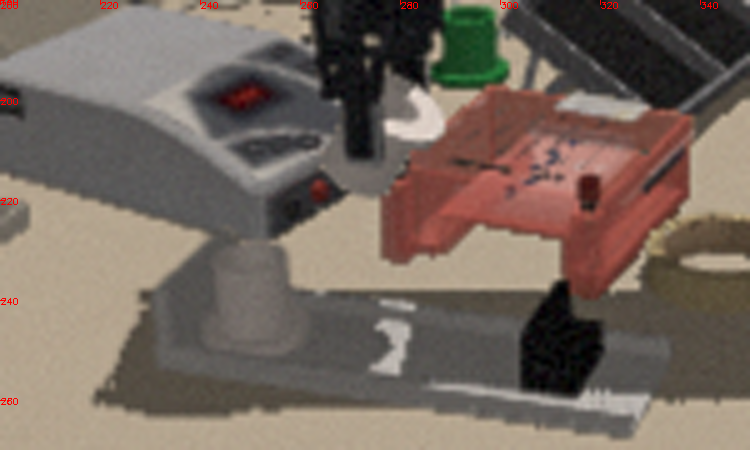

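{"op": "play_rows", "data": {
  "plan": [
    [[0, 0.04, 0], 0],
    [[0, 0.07, 0], 0],
    [[0, 0.09, 0], 0],
    [[0, 0.1, 0], 0],
    [[0, 0.105, 0], 0],
    [[0, 0.107, 0], 0],
    [[0, 0.107, 0], 0]
  ],
  "force": 20
}}

```text
clock: 19.6
tool_pos: [0.4986, 0.2934, -0.0002]
tcp_rot: [0.706, 0.05, -0.046, -0.705]
wrist_force: [-1.0, -3.3, 10.8]
width: 0.0628
```

{"op": "play_rows", "data": {
  "plan": [
    [[0.003, 0.0005, 0], 0],
    [[0.006, 0.0005, 0], 0],
    [[0.009, 0.0005, 0], 0],
    [[0.012, 0.001, 0], 0],
    [[0.015, 0.0015, 0], 0],
    [[0.018, 0.002, 0], 0],
    [[0.018, 0.002, 0], 0]
  ]
}}

```text
clock: 20.48
tool_pos: [0.5169, 0.2961, -0.0016]
tcp_rot: [0.706, 0.05, -0.046, -0.705]
wrist_force: [-1.9, -0.5, 6.9]
width: 0.0627
```

```bash
python3 go.py t .014 0 -.005
python3 - <<'E'
from bench import observe, optics
from h import *
s=optics.snapshot("wrist"); cv2.imwrite("pics/w12.png",s["frame"][:,:,::-1])
s=optics.snapshot("side"); crop(s,200,190,150,80,5,"pics/si12.png")
E
```

```text
target [ 0.534   0.3003 -0.005 ] shift [0.0174 0.0035 0.0019] turn 0.0 now local [-0.0034 -0.0019] -0.0016 [-1.9 -0.5  6.9]
```

View pics/si12.png

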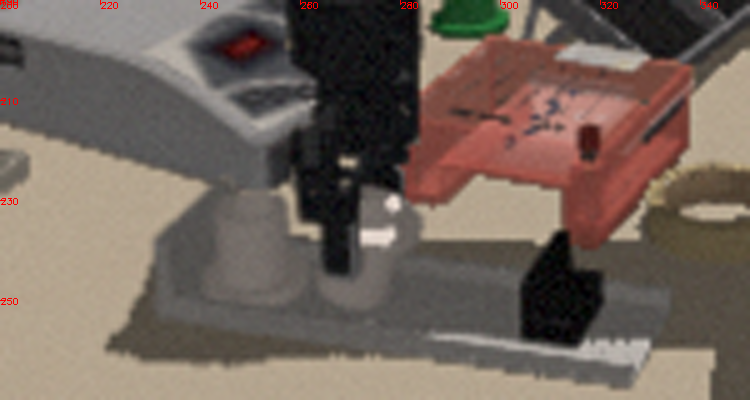

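View pics/w12.png

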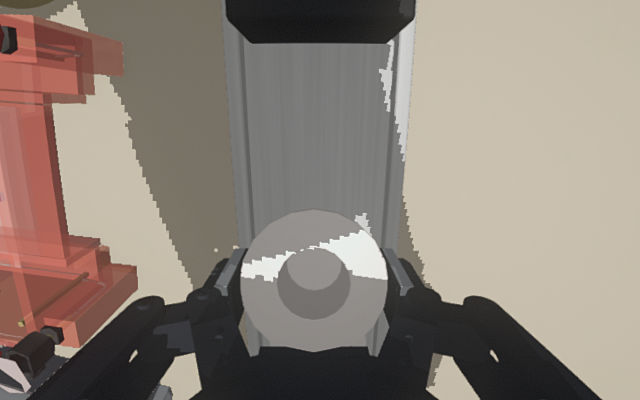

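{"op": "play_rows", "data": {
  "plan": [
    [[0.003, 0.0015, 0.001], 0],
    [[0.006, 0.003, 0.002], 0],
    [[0.009, 0.004, 0.002], 0],
    [[0.011, 0.0045, 0.002], 0],
    [[0.011, 0.0045, 0.002], 0]
  ]
}}

```text
clock: 21.2
tool_pos: [0.5279, 0.2996, -0.0056]
tcp_rot: [0.706, 0.05, -0.045, -0.705]
wrist_force: [-1.1, -1.1, 6.0]
width: 0.0629
```

```bash
python3 chk.py t .005 0 -.005 u1
```

```text
target [ 0.5251  0.2991 -0.005 ] shift [-0.0029 -0.0006 -0.0001] turn 0.0 now local [0.0079 0.0001] -0.0056 [-1.1 -1.1  6. ]
```

View pics/u1.png

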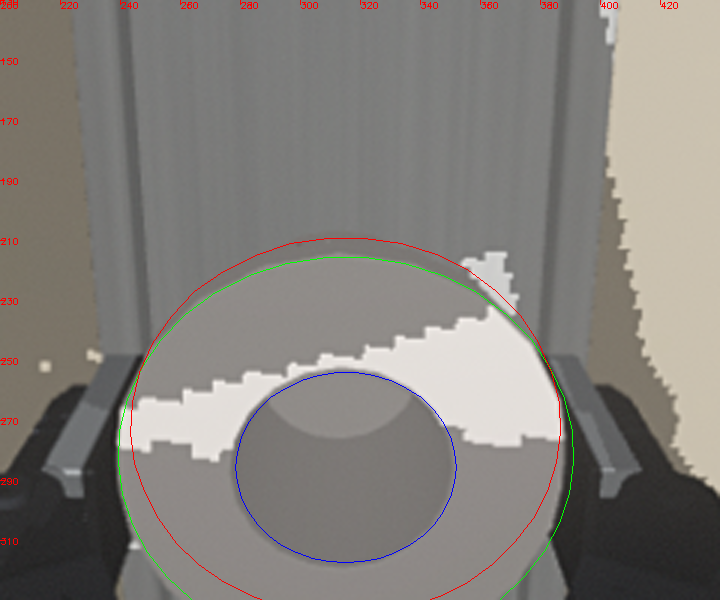

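{"op": "play_rows", "data": {
  "plan": [
    [[0.002, 0.001, 0], 0],
    [[0.004, 0.0015, 0], 0],
    [[0.006, 0.0015, 0], 0],
    [[0.008, 0.0015, 0], 0],
    [[0.008, 0.0015, 0], 0]
  ]
}}

```text
clock: 21.88
tool_pos: [0.536, 0.3008, -0.0069]
tcp_rot: [0.706, 0.05, -0.045, -0.705]
wrist_force: [-1.6, -1.4, 5.6]
width: 0.0627
```

```bash
python3 chk.py t .014 0 -.005 u2
```

```text
target [ 0.534   0.3003 -0.005 ] shift [-0.0021 -0.0019 -0.0003] turn 0.0 now local [0.0161 0.0003] -0.0069 [-1.6 -1.4  5.6]
```

View pics/u2.png

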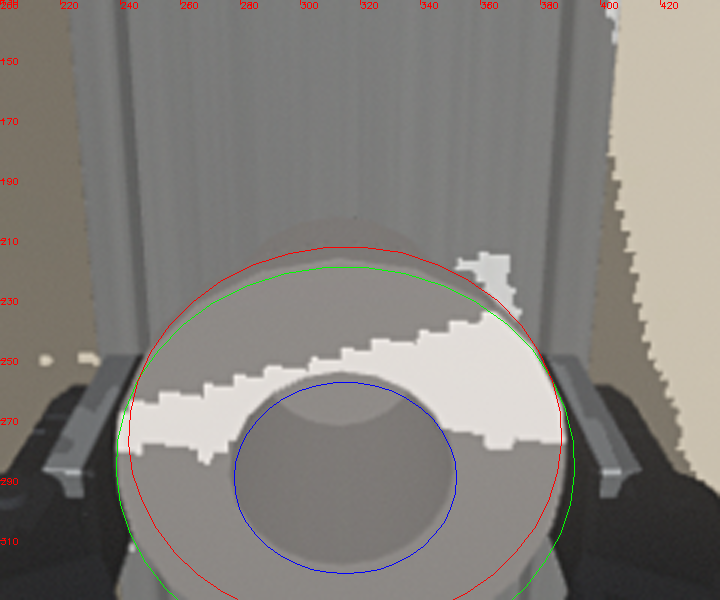

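```bash
sed -i 's/^else: /else: ring(.022,.006,(255,0,255),lx,ly); /' chk.py; python3 chk.py t .0125 0 -.005 u3; python3 -c "
import cv2;im=cv2.imread('pics/u3.png');im=cv2.convertScaleAbs(im[150:360,60:660],alpha=1.8,beta=-90);cv2.imwrite('pics/u3b.png',im)"
```

```text
target [ 0.5325  0.3001 -0.005 ] shift [-0.0035 -0.0019 -0.0002] turn 0.0 now local [0.016  0.0002] -0.0069 [-1.9  0.1  5. ]
```

View pics/u3b.png

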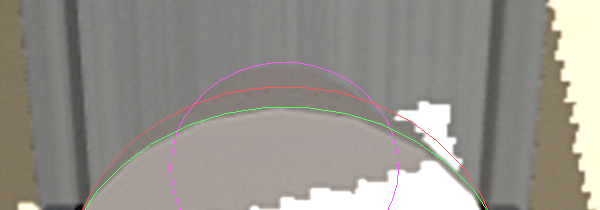

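{"op": "play_rows", "data": {
  "plan": [
    [[0.0015, 0.001, 0], 0],
    [[0.003, 0.001, 0], 0],
    [[0.0035, 0.001, 0], 0],
    [[0.0035, 0.001, 0], 0]
  ]
}}

```text
clock: 22.48
tool_pos: [0.5383, 0.3011, -0.0072]
tcp_rot: [0.706, 0.05, -0.046, -0.705]
wrist_force: [-17.0, -5.8, 21.4]
width: 0.0625
```

```bash
python3 chk.py t .014 0 -.005 u4; python3 -c "
import cv2;im=cv2.imread('pics/u4.png');im=cv2.convertScaleAbs(im[150:600,60:660],alpha=1.8,beta=-90);cv2.imwrite('pics/u4b.png',im)"
```

```text
target [ 0.534   0.3003 -0.005 ] shift [-0.0044 -0.0022 -0.0002] turn 0.01 now local [0.0184 0.0002] -0.0072 [-17.   -5.8  21.4]
```

View pics/u4b.png

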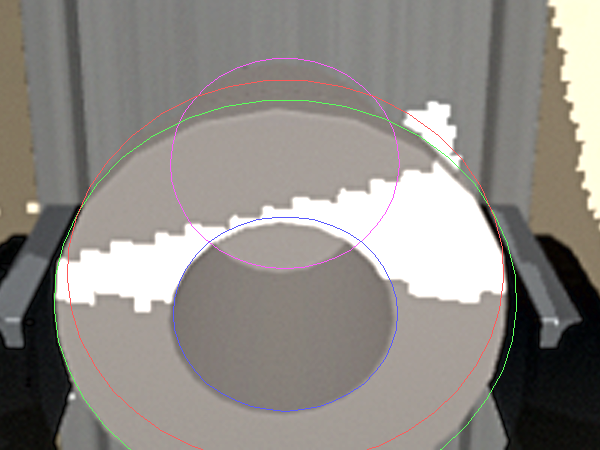

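{"op": "play_rows", "data": {
  "plan": [
    [[-0.0005, -0.0003, 0], 0],
    [[-0.0005, -0.0005, 0], 0]
  ]
}}

```text
clock: 22.78
tool_pos: [0.5376, 0.3009, -0.0071]
tcp_rot: [0.706, 0.049, -0.046, -0.705]
wrist_force: [-2.3, 0.3, -0.5]
width: 0.063
```

{"op": "play_rows", "data": {
  "plan": [
    [[0, 0, 0], 0],
    [[0, 0, 0], 0],
    [[0, 0, 0], 0],
    [[0, -0.02, 0], 0],
    [[0, -0.06, 0], 0],
    [[0, -0.12, 0], 0],
    [[0, -0.14, 0], 0],
    [[0, -0.14, 0], 0]
  ],
  "jaw": 0.08
}}

```text
clock: 23.78
tool_pos: [0.5378, 0.3014, 0.1362]
tcp_rot: [-0.705, -0.051, 0.045, 0.706]
wrist_force: [-0.2, -0.4, -0.2]
width: 0.08
```

```bash
python3 chk.py t .014 0 -.005 u5 200 60 240 200; python3 go.py b -.056 -.1 .1
```

```text
target [ 0.534   0.3003 -0.005 ] shift [-0.0051  0.1411 -0.0006] turn 0.02 now local [0.018  0.0006] 0.1362 [-0.2 -0.4 -0.2]
target [ 0.4714 -0.2871  0.1   ] shift [-0.1448  0.0341 -0.574 ] turn 11.9 now local [-0.0329  0.4915] 0.1343 [-0.4  0.1 -0.4]
```

View pics/u5.png

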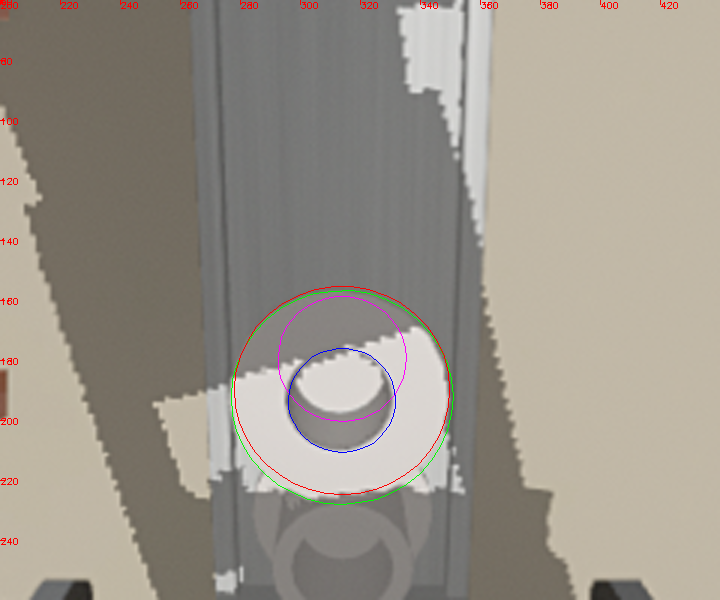

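{"op": "play_rows", "data": {
  "plan": [
    [[-0.01, -0.03, -0.05], 2],
    [[-0.025, -0.03, -0.11], 4],
    [[-0.04, -0.03, -0.17], 6],
    [[-0.055, -0.03, -0.23], 8],
    [[-0.07, -0.03, -0.29], 10],
    [[-0.085, -0.03, -0.35], 12],
    [[-0.1, -0.03, -0.41], 12],
    [[-0.12, -0.02, -0.47], 12],
    [[-0.135, 0, -0.53], 12],
    [[-0.145, 0.02, -0.574], 12],
    [[-0.145, 0.034, -0.574], 12],
    [[-0.145, 0.034, -0.574], 12]
  ],
  "jaw": 0.062
}}

```text
clock: 25.32
tool_pos: [0.4704, -0.2862, 0.0985]
tcp_rot: [-0.706, 0.025, -0.028, 0.707]
wrist_force: [0.6, 0.4, -0.6]
width: 0.0617
```

```bash
python3 go.py b -.056 -.1 .018;  python3 - <<'E'
from bench import observe, optics
from h import *
s=optics.snapshot("wrist")
BN=(.5345,-.1914,-.0723); c,q=np.cos(BN[2]),np.sin(BN[2]); M=np.array([[c,-q,0],[q,c,0],[0,0,1]])
u=np.array([.866,0,.5]);n=np.array([-.5,0,.866]);v=np.array([0,1,0]); im=s["frame"][:,:,::-1].copy(); im=cv2.resize(im[120:320,180:440],None,fx=3,fy=3)
a=np.linspace(0,6.28,50)
for r,h,col in((.022,.052,(0,255,0)),(.0155,.052,(255,0,0)),(.032,.008,(0,0,255))):
  X=np.array([M@(np.array([-.075,-.1,.022])+u*.0425+n*h+r*(u*np.cos(t)+v*np.sin(t)))+[BN[0],BN[1],0] for t in a])
  p=((proj(s,X)-[180,120])*3+1).astype(int); cv2.polylines(im,[p.reshape(-1,1,2)],True,col,1)
cv2.imwrite("pics/w13c.png",im)
E
```

```text
target [ 0.4714 -0.2871  0.018 ] shift [ 0.0008  0.0805 -0.001 ] turn -0.13 now local [-0.0571 -0.0992] 0.0985 [ 0.6  0.4 -0.6]
```

View pics/w13c.png

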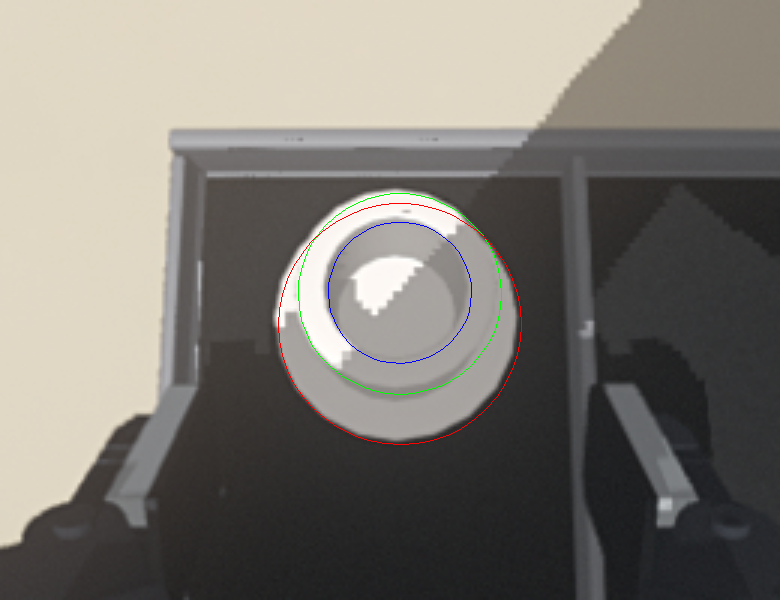

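{"op": "play_rows", "data": {
  "plan": [
    [[0, 0.03, -0.0015], 0],
    [[0, 0.055, -0.0015], 0],
    [[0, 0.073, -0.0015], 0],
    [[0, 0.08, -0.0015], 0],
    [[0, 0.081, -0.0015], 0]
  ]
}}

```text
clock: 26.0
tool_pos: [0.4716, -0.2874, 0.019]
tcp_rot: [-0.706, 0.024, -0.028, 0.707]
wrist_force: [0.7, -0.3, -0.0]
width: 0.062
```

{"op": "play_rows", "data": {
  "plan": [
    [[0, 0.0, 0], 0],
    [[0, 0.0, 0], 0],
    [[0, 0.0, 0], 0],
    [[0, 0, 0], 0]
  ],
  "jaw": 0.03,
  "force": 25
}}

```text
clock: 26.5
tool_pos: [0.472, -0.2877, 0.02]
tcp_rot: [-0.707, 0.024, -0.028, 0.707]
wrist_force: [0.1, 2.5, 6.3]
width: 0.0434
```

```bash
python3 go.py b -.056 -.1 .018; python3 go.py t -.075 0 .1
```

```text
target [ 0.4714 -0.2871  0.018 ] shift [-0.0006  0.002   0.0005] turn -0.05 now local [-0.0554 -0.1005] 0.02 [0.1 2.5 6.3]
target [0.4458 0.2883 0.1   ] shift [-0.0678 -0.0803  0.5725] turn -11.94 now local [-0.1266 -0.5742] 0.02 [0.1 2.5 6.3]
```

{"op": "play_rows", "data": {
  "plan": [
    [[0, -0.02, 0], 0],
    [[0, -0.06, 0], 0],
    [[0, -0.11, 0], 0],
    [[-0.005, -0.14, 0.05], 0],
    [[-0.01, -0.14, 0.11], -2],
    [[-0.015, -0.14, 0.17], -4],
    [[-0.02, -0.14, 0.23], -6],
    [[-0.03, -0.14, 0.29], -8],
    [[-0.04, -0.14, 0.35], -10],
    [[-0.05, -0.14, 0.41], -12],
    [[-0.06, -0.14, 0.47], -12],
    [[-0.06, -0.14, 0.52], -12]
  ]
}}

```text
clock: 28.0
tool_pos: [0.4486, 0.2376, 0.1604]
tcp_rot: [0.706, 0.051, -0.046, -0.705]
wrist_force: [1.3, -0.3, -0.2]
width: 0.0435
```

```bash
python3 go.py t -.067 0 .03
```

```text
target [0.4537 0.2894 0.03  ] shift [0.0111 0.1304 0.0507] turn 0.12 now local [-0.079  -0.0506] 0.1604 [ 1.3 -0.3 -0.2]
```

{"op": "play_rows", "data": {
  "plan": [
    [[0.008, 0, 0.03], 0],
    [[0.011, 0.02, 0.051], 0],
    [[0.011, 0.06, 0.051], 0],
    [[0.011, 0.09, 0.051], 0],
    [[0.011, 0.115, 0.051], 0],
    [[0.011, 0.13, 0.051], 0],
    [[0.011, 0.13, 0.051], 0]
  ]
}}

```text
clock: 28.88
tool_pos: [0.4533, 0.2895, 0.03]
tcp_rot: [0.706, 0.051, -0.046, -0.705]
wrist_force: [-0.2, 0.8, 0.1]
width: 0.0431
```

```bash
python3 go.py t -.067 0 -.001
python3 - <<'E'
from bench import observe, optics
from h import *
s=optics.snapshot("wrist"); cv2.imwrite("pics/w14.png",s["frame"][:,:,::-1])
s=optics.snapshot("side"); crop(s,200,190,150,80,5,"pics/si14.png")
E
```

```text
target [ 0.4537  0.2894 -0.001 ] shift [ 0.0002  0.031  -0.0002] turn 0.12 now local [-0.0674  0.0002] 0.03 [-0.2  0.8  0.1]
```

View pics/si14.png

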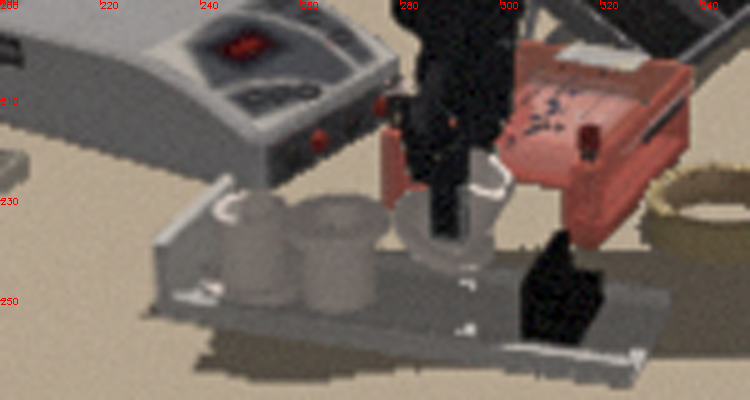

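View pics/w14.png

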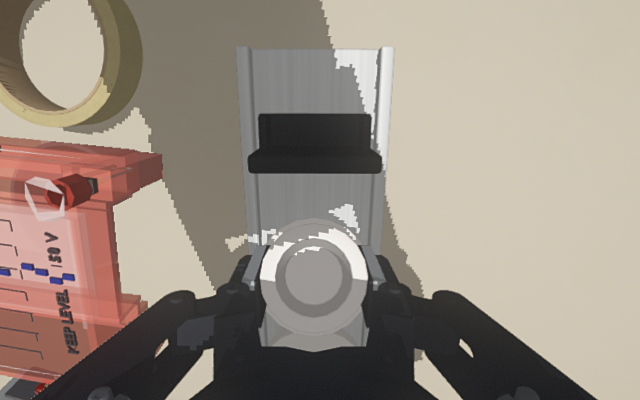

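{"op": "play_rows", "data": {
  "plan": [
    [[0, 0.015, 0], 0],
    [[0, 0.026, 0], 0],
    [[0, 0.031, 0], 0],
    [[0, 0.034, 0], 0],
    [[0.0035, 0.0355, 0], 0],
    [[0.007, 0.037, 0], 0],
    [[0.0105, 0.039, 0], 0],
    [[0.014, 0.041, 0], 0],
    [[0.014, 0.041, 0], 0]
  ]
}}

```text
clock: 30.1
tool_pos: [0.4686, 0.292, -0.0091]
tcp_rot: [-0.705, -0.052, 0.045, 0.706]
wrist_force: [-1.2, -0.8, 5.9]
width: 0.0431
```

```bash
python3 chk.py t -.05 0 -.005 d7;python3 - <<'E'
from bench import optics
from h import *
s=optics.snapshot("side"); crop(s,200,190,150,80,5,"pics/si15.png")
E
```

```text
target [ 0.4706  0.2917 -0.005 ] shift [ 0.0019 -0.0041 -0.0006] turn 0.11 now local [-0.0519  0.0006] -0.0091 [-1.2 -0.8  5.9]
```

View pics/si15.png

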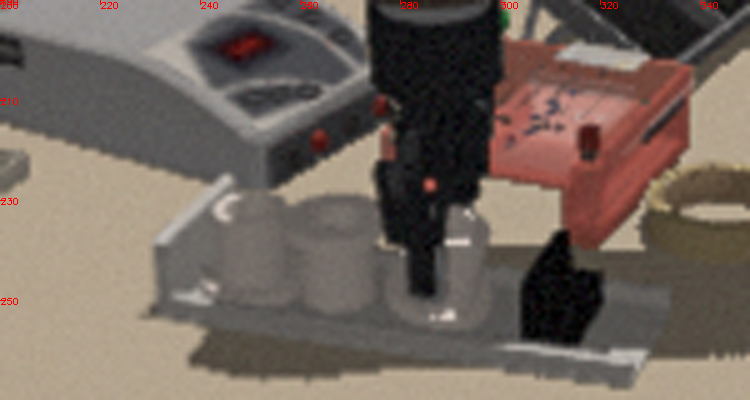

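Going well; finish the arc and slide in.

{"op": "play_rows", "data": {
  "plan": [
    [[0.003, 0.0025, 0], 0],
    [[0.006, 0.0045, 0], 0],
    [[0.008, 0.006, 0], 0],
    [[0.01, 0.008, 0], 0],
    [[0.012, 0.0085, 0], 0],
    [[0.012, 0.0085, 0], 0]
  ]
}}

```text
clock: 30.95
tool_pos: [0.4805, 0.2939, -0.017]
tcp_rot: [-0.705, -0.052, 0.045, 0.706]
wrist_force: [-4.4, -0.4, 9.6]
width: 0.0436
```

```bash
python3 chk.py t -.042 0 -.016 d8
```

```text
target [ 0.4785  0.2927 -0.016 ] shift [-0.0021 -0.001  -0.0008] turn 0.12 now local [-0.0399  0.0009] -0.017 [-4.4 -0.4  9.6]
```

View pics/d8.png

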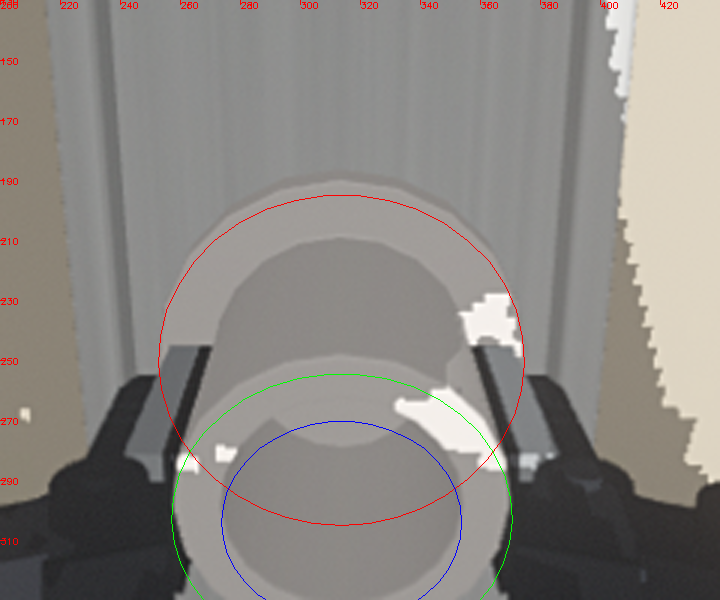

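{"op": "play_rows", "data": {
  "plan": [
    [[0.0015, 0.001, -0.0005], 0],
    [[0.003, 0.0015, -0.0005], 0],
    [[0.0045, 0.002, -0.0005], 0],
    [[0.005, 0.002, -0.0005], 0],
    [[0.005, 0.002, -0.0005], 0]
  ]
}}

```text
clock: 31.62
tool_pos: [0.4854, 0.2945, -0.0173]
tcp_rot: [-0.705, -0.052, 0.045, 0.706]
wrist_force: [-15.7, -2.1, 27.6]
width: 0.0434
```

```bash
python3 chk.py t -.040 0 -.016 d9
```

```text
target [ 0.4805  0.293  -0.016 ] shift [-0.005  -0.0014 -0.0008] turn 0.14 now local [-0.0349  0.0008] -0.0173 [-15.7  -2.1  27.6]
```

View pics/d9.png

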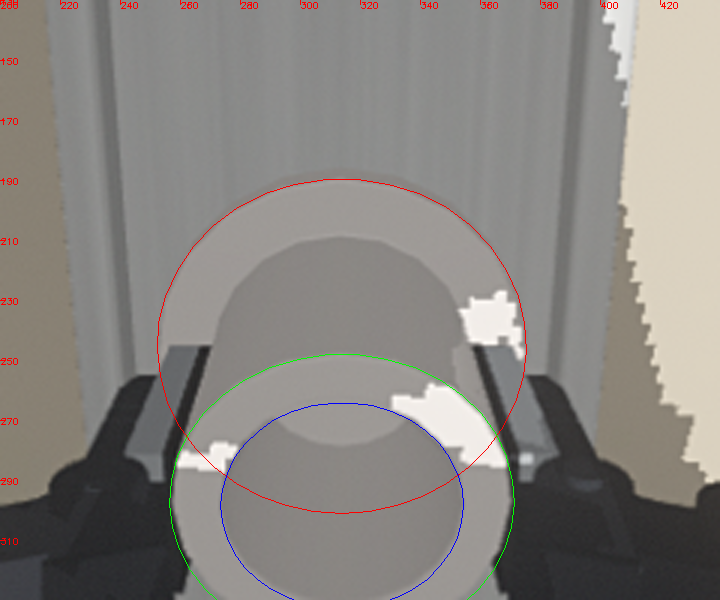

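{"op": "play_rows", "data": {
  "plan": [
    [[-0.0005, -0.0003, 0], 0],
    [[-0.0005, -0.0005, 0], 0]
  ]
}}

```text
clock: 31.92
tool_pos: [0.4849, 0.2945, -0.0169]
tcp_rot: [-0.705, -0.052, 0.045, 0.706]
wrist_force: [0.3, -0.6, -1.8]
width: 0.0434
```

{"op": "play_rows", "data": {
  "plan": [
    [[0, 0, 0], 0],
    [[0, 0, 0], 0],
    [[0, 0, 0], 0],
    [[0, -0.02, 0], 0],
    [[0, -0.06, 0], 0],
    [[0, -0.12, 0], 0],
    [[-0.03, -0.16, 0], 0],
    [[-0.08, -0.16, 0], 0],
    [[-0.08, -0.16, 0], 0]
  ],
  "jaw": 0.064
}}

```text
clock: 33.05
tool_pos: [0.402, 0.283, 0.1431]
tcp_rot: [-0.705, -0.053, 0.045, 0.706]
wrist_force: [0.8, 0.6, 0.4]
width: 0.064
```

```bash
python3 chk.py t -.04 0 0 d10 190 80 260 200
```

```text
target [0.4805 0.293  0.    ] shift [ 0.0775  0.1439 -0.0011] turn 0.2 now local [-0.1191  0.0007] 0.1431 [0.8 0.6 0.4]
```

View pics/d10.png

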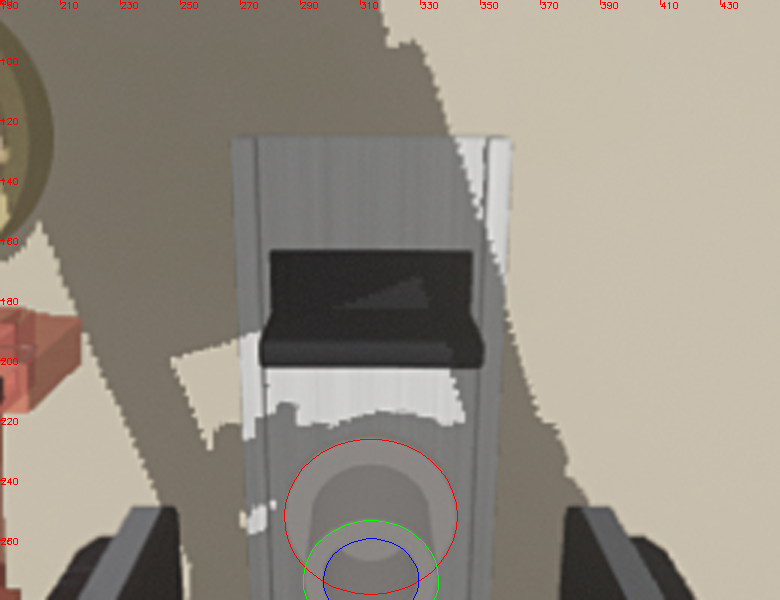

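```bash
python3 - <<'E'
from bench import observe, optics
from go import *
E
cat > fol.py <<'E'
import sys
from h import *
from bench import optics
s=optics.snapshot("wrist"); TR=(.5201,.2984,.1351); c,q=np.cos(TR[2]),np.sin(TR[2])
for a in sys.argv[1:]:
    u,v,z=map(float,a.split(",")); X=onz(s,(u,v),z); d=X[:2]-TR[:2]; print(a,(np.array([[c,q],[-q,c]])@d).round(4))
E
python3 fol.py 314,202.3,.051 314,163,.011 314,193.5,.051; python3 go.py t -.147 0 .03; python3 go.py t -.147 0 -.017
```

```text
314,202.3,.051 [-0.1089  0.0006]
314,163,.011 [-0.1382  0.0007]
314,193.5,.051 [-0.1173  0.0006]
target [0.3744 0.2786 0.03  ] shift [-0.0313  0.1124 -0.0007] turn 0.16 now local [-0.1169  0.0006] 0.1427 [-0.6  0.5 -0.3]
target [ 0.3744  0.2786 -0.017 ] shift [-0.0318  0.1594 -0.0007] turn 0.16 now local [-0.1169  0.0006] 0.1427 [-0.6  0.5 -0.3]Traceback (most recent call last):
  File "<stdin>", line 2, in <module>
  File "go.py", line 11, in <module>
    goto(sys.argv[1],*map(float,sys.argv[2:5]))
         ~~~~~~~~^^^
IndexError: list index out of range
```

{"op": "play_rows", "data": {
  "plan": [
    [[-0.015, 0.0, 0], 0],
    [[-0.032, 0.0, 0], 0],
    [[-0.032, 0.05, 0], 0],
    [[-0.032, 0.09, 0], 0],
    [[-0.032, 0.11, 0], 0],
    [[-0.032, 0.115, 0], 0]
  ],
  "jaw": 0.0
}}

```text
clock: 33.9
tool_pos: [0.3725, 0.2788, 0.0264]
tcp_rot: [-0.705, -0.052, 0.046, 0.706]
wrist_force: [-0.1, 0.2, 0.0]
width: 0.0001
```

```bash
python3 go.py t -.147 0 -.014
python3 - <<'E'
from bench import optics
from h import *
s=optics.snapshot("wrist"); cv2.imwrite("pics/w20.png",s["frame"][:,:,::-1])
s=optics.snapshot("side"); crop(s,220,180,150,90,5,"pics/si20.png")
E
```

```text
target [ 0.3744  0.2786 -0.014 ] shift [ 0.0015  0.0404 -0.0004] turn 0.16 now local [-0.1489  0.0004] 0.0264 [-0.1  0.2  0. ]
```

View pics/w20.png

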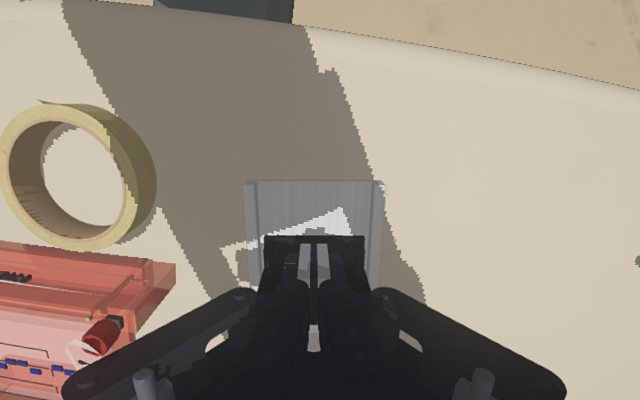

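View pics/si20.png

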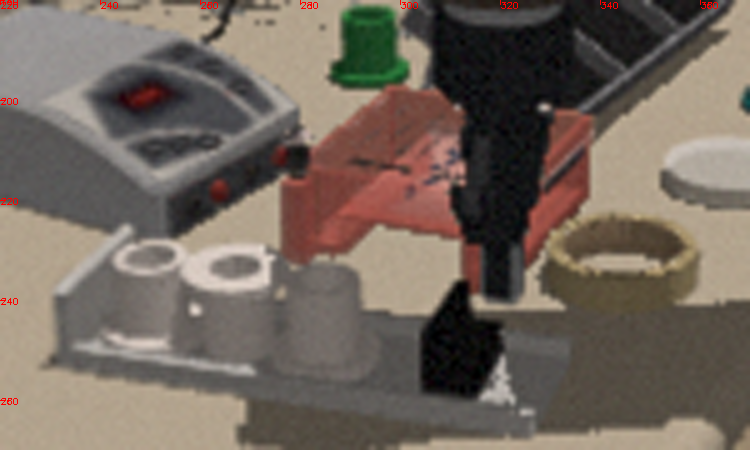

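{"op": "play_rows", "data": {
  "plan": [
    [[0, 0.015, 0], 0],
    [[0, 0.03, 0], 0],
    [[0, 0.039, 0], 0],
    [[0, 0.039, 0], 0]
  ]
}}

```text
clock: 34.5
tool_pos: [0.3734, 0.279, -0.0123]
tcp_rot: [-0.705, -0.052, 0.046, 0.706]
wrist_force: [0.1, -0.1, 0.5]
width: -0.0
```

{"op": "play_rows", "data": {
  "plan": [
    [[0.006, 0, 0], 0],
    [[0.012, 0, 0], 0],
    [[0.017, 0, 0], 0],
    [[0.022, 0, 0], 0],
    [[0.027, 0, 0], 0],
    [[0.032, 0, 0], 0],
    [[0.036, 0, 0], 0],
    [[0.04, 0, 0], 0],
    [[0.043, 0, 0], 0],
    [[0.045, 0, 0], 0],
    [[0.045, 0, 0], 0]
  ]
}}

```text
clock: 35.88
tool_pos: [0.4182, 0.2852, -0.0119]
tcp_rot: [-0.705, -0.052, 0.045, 0.706]
wrist_force: [0.3, 0.4, -0.3]
width: 0.0001
```

```bash
python3 go.py t -.093 0 -.014
python3 - <<'E'
from bench import optics
from h import *
s=optics.snapshot("side"); crop(s,220,180,150,90,5,"pics/si21.png")
E
```

```text
target [ 0.4279  0.2859 -0.014 ] shift [ 0.0098  0.0022 -0.0007] turn 0.15 now local [-0.1028  0.0007] -0.0119 [ 0.3  0.4 -0.3]
```

View pics/si21.png

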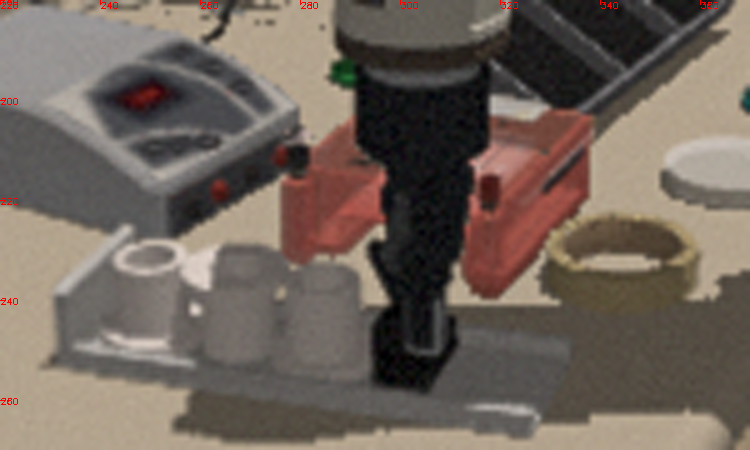

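{"op": "play_rows", "data": {
  "plan": [
    [[0.003, 0, 0], 0],
    [[0.006, 0, 0], 0],
    [[0.008, 0, 0], 0],
    [[0.0095, 0, 0], 0],
    [[0.0095, 0, 0], 0]
  ]
}}

```text
clock: 36.55
tool_pos: [0.4277, 0.2866, -0.0117]
tcp_rot: [-0.705, -0.052, 0.045, 0.706]
wrist_force: [-1.1, -0.6, -0.1]
width: 0.0003
```

{"op": "play_rows", "data": {
  "plan": [
    [[0.001, 0, 0], 0],
    [[0.0015, 0, 0], 0],
    [[0.0015, 0, 0], 0]
  ]
}}

```text
clock: 36.92
tool_pos: [0.4284, 0.2867, -0.0118]
tcp_rot: [-0.705, -0.051, 0.046, 0.706]
wrist_force: [-8.5, -1.0, 3.8]
width: -0.0
```

{"op": "play_rows", "data": {
  "plan": [
    [[0.001, 0, 0], 0],
    [[0.0015, 0, 0], 0],
    [[0.0015, 0, 0], 0]
  ]
}}

```text
clock: 37.3
tool_pos: [0.4286, 0.2867, -0.0118]
tcp_rot: [-0.705, -0.051, 0.047, 0.706]
wrist_force: [-14.1, -2.2, 9.6]
width: -0.0001
```

```bash
python3 go.py t -.093 0 -.014
python3 - <<'E'
from bench import optics
from h import *
s=optics.snapshot("side"); crop(s,220,180,150,90,5,"pics/si22.png")
E
```

```text
target [ 0.4279  0.2859 -0.014 ] shift [-0.0008  0.0022 -0.0007] turn 0.17 now local [-0.0922  0.0007] -0.0118 [-14.1  -2.2   9.6]
```

View pics/si22.png

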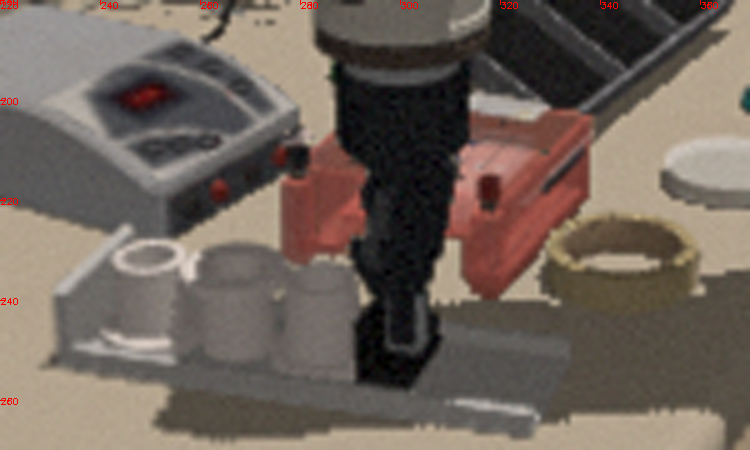

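{"op": "play_rows", "data": {
  "plan": [
    [[-0.006, 0, 0], 0],
    [[-0.015, 0, 0], 0],
    [[-0.02, -0.03, 0], 0],
    [[-0.02, -0.08, 0], 0],
    [[-0.01, -0.13, 0], 0],
    [[0.03, -0.17, 0], 0],
    [[0.06, -0.19, 0], 0],
    [[0.06, -0.19, 0], 0]
  ]
}}

```text
clock: 38.35
tool_pos: [0.4886, 0.2949, 0.1796]
tcp_rot: [-0.705, -0.051, 0.046, 0.706]
wrist_force: [0.6, 0.0, -1.4]
width: 0.0001
```

Run:
```python
from h import *
from bench import optics,observe
s=optics.snapshot("wrist"); TR=(.5201,.2984,.1351); cc,ss=np.cos(TR[2]),np.sin(TR[2]); a=np.linspace(0,2*np.pi,40)
c=[200,60,240,200];f=3; crop(s,*c,f,"pics/t.png"); im=cv2.imread("pics/t.png")
def poly(X,col):
    X=np.array(X); W=np.c_[TR[0]+cc*X[:,0]-ss*X[:,1],TR[1]+ss*X[:,0]+cc*X[:,1],X[:,2]]
    q=((proj(s,W)-c[:2])*f+f/2).astype(int); cv2.polylines(im,[q.reshape(-1,1,2)],True,col,1)
for x,R in((.068,((.022,.058),(.032,.014))),(.014,((.032,.058),(.0155,.058))),(-.04,((.022,.058),(.032,.014),(.0155,.058)))):
    for r,z in R: poly([[x+r*np.cos(t),r*np.sin(t),z] for t in a],(0,255,0))
poly([[-.072,-.035,.051],[-.072,.035,.051],[-.082,.035,.051],[-.082,-.035,.051]],(0,0,255))
cv2.imwrite("pics/fin.png",im); cv2.imwrite("pics/finw.png",s["frame"][:,:,::-1]); print(observe()['tool_pos'])
s=optics.snapshot("side"); crop(s,220,180,150,90,5,"pics/si23.png")
```

```text
[0.48720259 0.29473516 0.17848063]
```

View pics/fin.png

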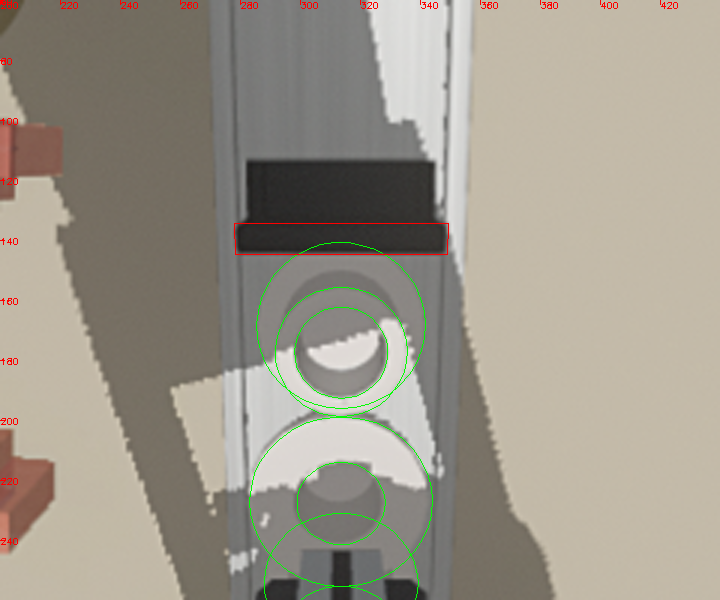

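View pics/si23.png

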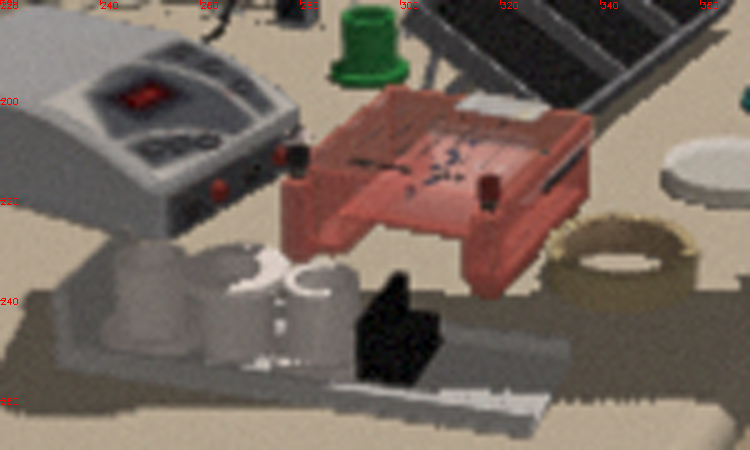

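{"op": "play_rows", "data": {
  "plan": [
    [[0.05, -0.02, 0], 0],
    [[0.1, -0.04, 0], 0],
    [[0.1, -0.04, 0], 0],
    [[0.1, -0.04, 0], 0]
  ]
}}

```text
clock: 38.95
tool_pos: [0.5841, 0.3083, 0.2173]
tcp_rot: [0.705, 0.05, -0.048, -0.705]
wrist_force: [-1.0, -0.3, -0.4]
width: -0.0005
```

```bash
python3 chk.py t .068 0 0 d30 200 60 240 200
```

```text
target [0.5875 0.3076 0.    ] shift [ 0.0026  0.2173 -0.0011] turn 0.18 now local [0.0648 0.0012] 0.2173 [-1.  -0.3 -0.4]
```

View pics/d30.png

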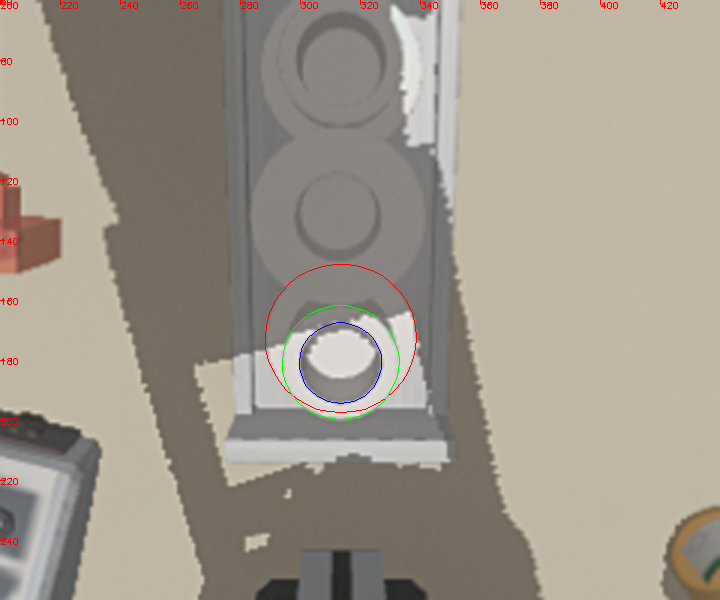

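All three sleeves match their tight places, so I'm handing the job in.

```bash
python3 -c "
from bench import ticket; print(ticket.close_job())"
```

```text
the job is handed in; nothing more can be done
None
```

The three sleeves now stand in the tray in the order brim down, brim up, brim down. The row is packed tight against the end stop, and I handed the job in at about 39 s.

**What I did:** I picked each sleeve at its 30° lean, turned it upright by rolling its lower edge on the tray floor, and slid it gently into place. Then I pushed the follower with the shut fingers. Resistance rose sharply to about 14 N where the tight position should be. I backed the arm off and left it clear.

**Last checks:**
- **Sleeves:** in the final wrist pictures they line up with upright outlines at 68, 14 and -40 mm to within about 1 mm, on the tray's middle line.
- **Follower:** its face lies at about -72 mm, which is the tight position.
- **Beaker and bottle:** I never went near them, but I did not measure their positions again at the end.

**Disagreements:**
- **Fingertip height:** in all three cameras the fingertips sit about 35 mm higher than the reported tool position says. A test closing above a sleeve agreed with the cameras, so I worked from them.
- **Camera fits:** the scene and side views put the bin about 8 mm off in y from the wrist camera. They also put the tray's heading about 0.02 rad off. I used the wrist values, and the sleeves lined up with them.
- **Follower's starting position:** my first fit to the follower was poor, about 4 pixels off. I measured it again at -109 mm before pushing.

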